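Close the spark guard with the hook rod

TASK

Close the spark guard over the coil under test: take the wooden hook rod from its rest, hook it into the ring high on the guard's sliding screen and pull the screen down against its rubber seal until the spring latch catches and holds it shut. Pull firmly but never with more than 30 N, which would tear the ring out, keep the gripper itself off the guard, and at the end lay the rod back in its rest as it was, hook end up.

Things in the scene. Friction and masses are not known exactly. Their poses are not given: they have to be found in the camera images.
- guard: fixed clear bench box, 290x290 mm base plate, front apron 80 mm high, top sloping up to the back at 35 deg to 262 mm. Origin: middle of the underside; x to its back, z up. The screen (240 wide, 160 mm long) slides on the slope between side channels; while it is up, the lower part of the slope is open.
- screen (a joint): travel of the sliding screen down the slope in m: 0 = fully up, 0.0995 = hard stop. It stays where it is left (2 to 4 N moves it). From 0.091 it squeezes a rubber seal on the sill and lifts a spring latch bolt: the pull rises steadily to 14 to 18 N until, at 0.098, the bolt snaps up behind it and holds it (reads about 0.098). Let go sooner, it springs back up.
- ring (a point): centre of the steel eye on the screen's top rail, 22 mm inside, 6 mm wire, flat in a plane parallel to the slope, 56 mm off the slope; x up the slope, z square off it (opening faces z). Free from above and below; an upright plate carries it 31 mm up-slope. It moves with the screen.
- hook_rod: loose wooden rod, 0.14 kg, about 265 mm. Origin: middle of its flat-sided handle (18 mm wide along y, 26 mm high along z, from x = -75 to +45 mm); x towards the hook, z up-normal. Then a 13 mm shaft to x = 138 mm, where a steel hook rises 22 mm in z, passes over and comes down again. Grip it firmly at the origin.
- hook_bend (a point): on the hook's downward leg (7 mm wire) where it crosses the rod's axis, 180 mm from the rod's origin; axes as the rod. The tip ends 20 mm lower in -z and leans back 4 mm to the handle; 35 mm are free between leg and shaft for the ring's wire. Pulled along -x, the ring sits here.
- rest_seat (a point): on the fixed rest: where the rod's origin lies when the rod is in it, 90 mm above the bench; x along the laid rod, 35 deg up from level, hook end high. The rest holds the rod from below in an open trough (26 mm wide, 44 to 76 mm behind the seat, with an end stop at the butt) and a 24 mm fork 98 mm ahead.

How it is judged:
By the outcome, as a careful person would: the job done as asked, in the order asked, and still so for the second after the job is handed in, with the robot touching nothing.
It also fails if it takes over 64 s, if anything falls off the work surface, if the arm or the gripper's body presses on something with over 40 N, if the wrist force passes 120 N, or if a joint passes its speed limit or range.

ROBOT

A 7-joint arm with a two-finger parallel gripper is mounted at the origin on a cart in front of the work surface, level with it; the furniture and walls round the work are solid. World frame = base frame: x ahead of the robot, y to its left, z up, the work surface at z = 0. Lengths are in m, angles in rad, forces in N, time in s.
With the tool pointing down it reaches from about 0.425 to 0.875 m from the base axis. Payload 9.9 kg.
Tool frame: the origin (TCP) lies on the centre line of the jaws, within the pads' length; the fingertips stand 19 mm ahead of it and the grasp point (between the pads) is the TCP; y points along the fingers, z is the direction in which the jaws open and shut, and the axes are right-handed (so a half turn about y gives the same grasp; the last joint's range is limited). The gripper opens to 85 mm and grips with 20 to 120 N. Pads are 22 mm wide; open, the fingers measure 114 mm over their backs; the gripper's body (76 mm by 85 mm) begins 54 mm behind the grasp point. The pads swing forward as they close: fully open they stand 13 mm farther back than shut.
Start: joints at [1.187, 0.576, 0.025, 1.437, -0.015, 1.129, -0.057], TCP at [0.199, -0.645, 0.25] pointing down, gripper open.
Joint ranges: [-2.76, 2.76], [-0.34, 2.15], [-1.52, 1.57], [0.19, 2.46], [-1.09, 4.23], [0.17, 1.99], [-2.82, 2.82]. Speed limits (rad/s): [2.22, 2.22, 3.01, 3.01, 3.14, 3.14, 3.14].

INTERFACE

Orientations are given as a unit quaternion [x, y, z, w].
In Python, from station import arm, optics gives the robot as it stands.
- The arm moves only by the tool apply_moves, never from a script. Its arguments are lists of equal length, an entry for each row: "linear": the shift along the tool's x, y, z in m, a list of three; "dr": the turn, a rotation vector about the tool's x, y, z in degrees, a list of three; "claw": the finger opening in m, from 0 to 0.0854. A call has 1 to 12 rows; each row is the pose to reach, as a shift and turn from the pose commanded when the call began, along the tool's axes at that moment; what a row does not reach only later rows make up. A row lasts 1/10 s, in which the tool goes at most 50 mm and 8.59 degrees, less where a joint would pass 70% of its speed; a pose out of reach is approached as far as the arm can. A call with a gripper value outside its range is refused whole. The fingers move at their own pace and stop on an object; the grip force is fixed at half the most. Time passes only in rows, so rows that repeat a pose let the fingers close. It gives the time, the measured TCP pose, the force and the opening at its end, in the units of the state.
- arm.state(): the state, without advancing time (a new reading comes with each control period).
- optics.grab_frame(name): name is "scene" or "top" or "wrist"; returns the picture (480x640x3 uint8, blue, green, red); there is no depth.
- optics.calibration(name): a dict with "K" (3x3 intrinsics, pixels), "xyz" and "orientation" of the camera in the world; the wrist camera has in their place "tool_from_camera" (4x4, takes a point from camera to tool coordinates, whose origin is the TCP and whose axes are the tool frame's). Camera axes: x right, y up, looking along -z (the intrinsics and any distortion apply to the point x, -y, -z); pixel columns grow to the right and rows downward; lengths in m; the calibration is good to about 2 mm. A picture is of the moment at which its call begins: read the wrist's pose just before it. calibration takes no time and is no camera call.
- arm.sign_off(): hands the job in, once; it reports no verdict.
The state is a dict: "time_s": time; "joints": joint angles; "dq": joint speeds; "joint_torque": joint torques, N m; "tool_pos": TCP position; "tool_rot": TCP orientation; "contact_force": force on the tool from outside, world axes, zero at the start; "moment": the same for the moment, N m; "gripper_width": opening from 0.0 (shut) to 1.0 (fully open).
Only numpy, scipy, OpenCV 4.12 (cv2) and the standard library are available. Lean on these libraries where they do the work, as an engineer would, in place of code of your own. Each camera call takes 0.05 s, during which the arm holds its last target.

## Working session

There is one attempt and no reset: what is moved stays moved. The work goes in short steps, Python scripts to look and compute and a tool call to move; the robot and the scene stay as the last step left them, time stands still between calls to the robot, and variables do not carry over. Pictures are saved under pics/ and viewed, and the job is handed in when it is done.

Besides the shell and the picture viewer there is one more tool, called in YAML: its name, and indented under it one key for each argument. apply_moves: Moves the arm, as the interface text tells. Its arguments: {"type":"object","properties":{"linear":{"type":"array"},"dr":{"type":"array"},"claw":{"type":"array"}},"required":["linear","dr","claw"]}

```bash
mkdir -p pics; ls; python3 - <<'E'
from station import arm, optics
import cv2,json
s=arm.state();print(s)
for n in("scene","top","wrist"):
    c=optics.calibration(n);print(n,c)
    cv2.imwrite(f"pics/{n}0.png",optics.grab_frame(n))
E
```

```text
pics
{'time_s': 0.0, 'joints': array([ 1.18721563,  0.57654971,  0.02485866,  1.43792761, -0.01499557,
        1.12900534, -0.05649554]), 'dq': array([-0.00047599, -0.00031994,  0.00021531, -0.00037053, -0.00029306,
        0.00019836, -0.00037308]), 'joint_torque': array([ 2.57699403e-04, -7.65760946e+01,  2.25045182e+00, -2.85959709e+01,
        1.52535341e-02,  1.28573828e-02, -5.77676087e-05]), 'tool_pos': array([ 0.1992034 , -0.64448222,  0.24942422]), 'tool_rot': array([-0.10572727,  0.69976626, -0.69858692,  0.10547631]), 'contact_force': array([ 0.60013519, -0.46992818,  0.07204562]), 'moment': array([-0.01709489, -0.01385655, -0.00348819]), 'gripper_width': 1.0009064332468756}
scene {'K': array([[436.19893474,   0.        , 326.2261653 ],
       [  0.        , 436.19893474, 239.08636528],
       [  0.        ,   0.        ,   1.        ]]), 'xyz': array([0.18036465, 0.7310134 , 0.58688192]), 'orientation': array([-0.1461058 ,  0.49084882,  0.81959028, -0.25688967])}
top {'K': array([[476.36680983,   0.        , 321.00430799],
       [  0.        , 476.36680983, 233.74928867],
       [  0.        ,   0.        ,   1.        ]]), 'xyz': array([0.49858548, 0.09735174, 1.00604984]), 'orientation': array([-0.04118247,  0.0391817 ,  0.70669072, -0.70523544])}
wrist {'K': array([[338.95997667,   0.        , 321.42506107],
       [  0.        , 338.95997667, 236.34315388],
       [  0.        ,   0.        ,   1.        ]]), 'tool_from_camera': array([[-2.37967675e-04, -9.60319407e-01, -2.78902456e-01,
        -7.05374859e-02],
       [-8.82364944e-05,  2.78902483e-01, -9.60319425e-01,
        -1.23739187e-01],
       [ 9.99999968e-01, -2.03915606e-04, -1.51104994e-04,
        -4.73883039e-07],
       [ 0.00000000e+00,  0.00000000e+00,  0.00000000e+00,
         1.00000000e+00]])}
```

View pics/scene0.png

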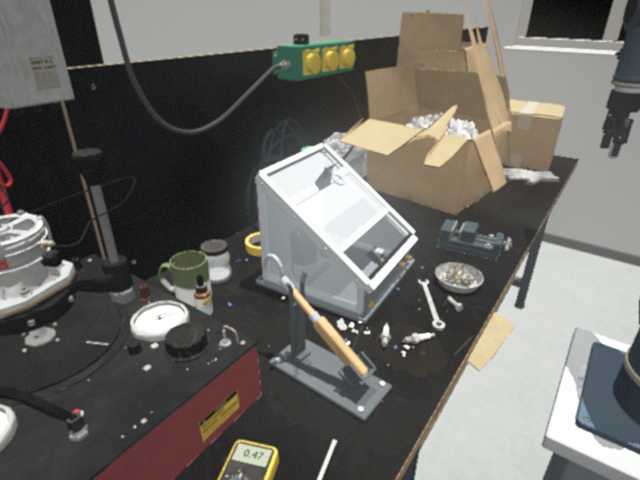

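View pics/top0.png

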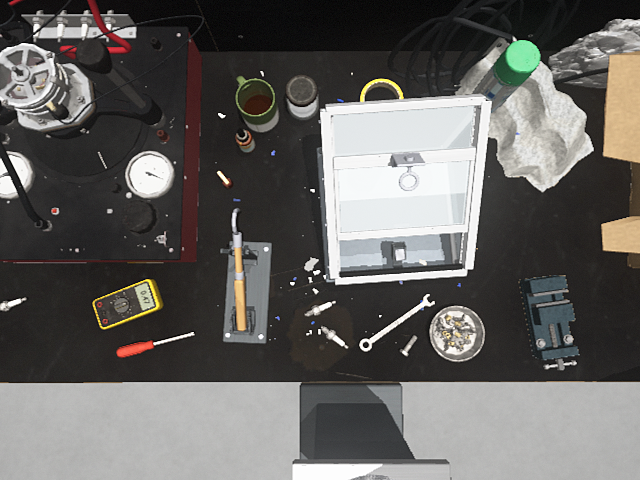

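View pics/wrist0.png

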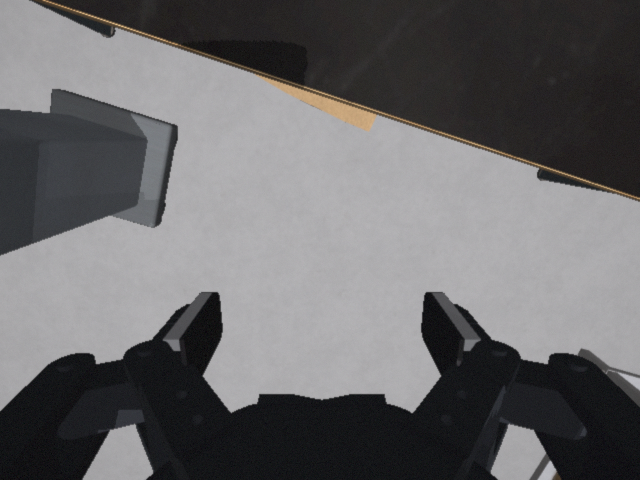

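Scene and top show the guard right of centre (ring near (409,180) in top, (337,180) in scene), with the rod in its rest to the left. I'll crop in closer.

```bash
python3 - <<'E'
import cv2
def crop(f,x,y,w,h,o,s):
    im=cv2.imread(f)[y:y+h,x:x+w]; im=cv2.resize(im,None,fx=s,fy=s,interpolation=cv2.INTER_CUBIC)
    for i in range(0,w,20):
        cv2.line(im,(i*s,0),(i*s,4),(0,255,255),1); cv2.putText(im,str(x+i),(i*s,14),0,.33,(0,255,255),1)
    for i in range(0,h,20):
        cv2.line(im,(0,i*s),(4,i*s),(0,255,255),1);cv2.putText(im,str(y+i),(6,i*s+4),0,.33,(0,255,255),1)
    cv2.imwrite(o,im)
crop('pics/top0.png',210,200,100,150,'pics/a1.png',4)
crop('pics/top0.png',310,90,190,200,'pics/a2.png',3)
crop('pics/scene0.png',250,240,150,180,'pics/a3.png',3)
crop('pics/scene0.png',250,135,180,190,'pics/a4.png',3)
E
```

```text
(no output)
```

View pics/a1.png

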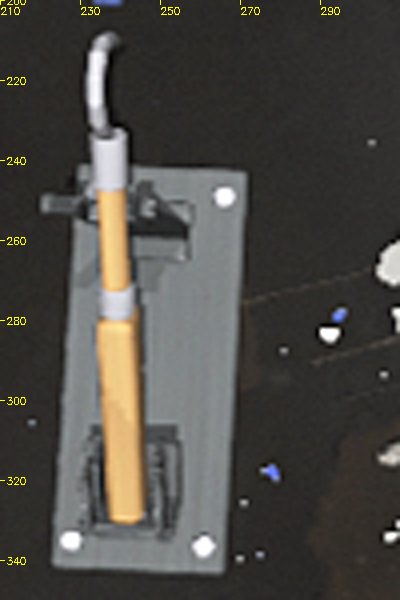

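View pics/a2.png

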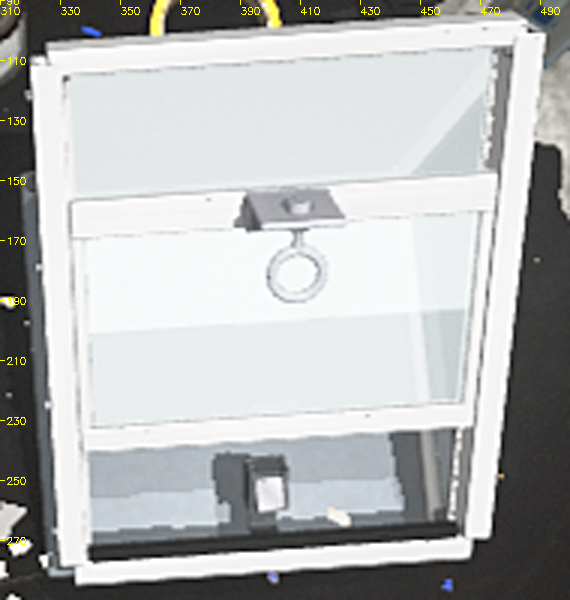

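View pics/a3.png

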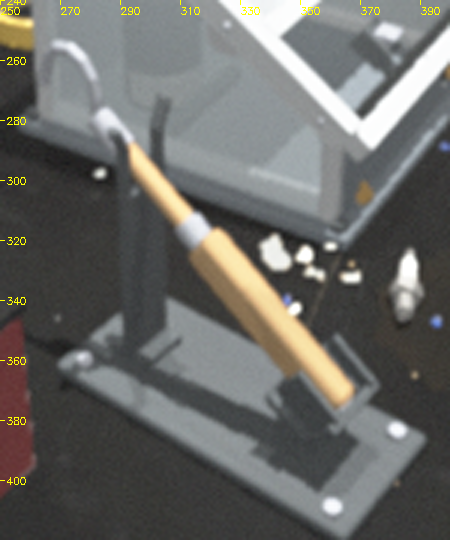

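View pics/a4.png

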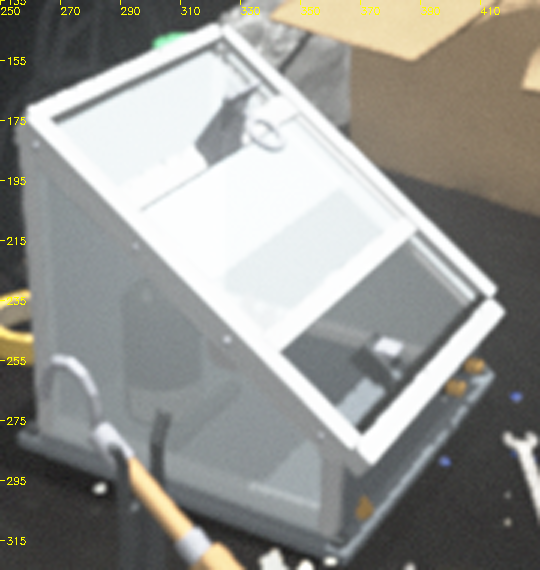

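```bash
cat > h.py <<'E'
import numpy as np, cv2
from scipy.spatial.transform import Rotation as R
from scipy.optimize import least_squares
from station import arm, optics
C={n:optics.calibration(n) for n in("scene","top","wrist")}
def proj(n,P,s=None):
    P=np.atleast_2d(P);c=C[n]
    if n=="wrist":
        Rt=R.from_quat(s['tool_rot']).as_matrix();T=c['tool_from_camera']
        p=((P-s['tool_pos'])@Rt-T[:3,3])@T[:3,:3]
    else: p=(P-c['xyz'])@R.from_quat(c['orientation']).as_matrix()
    q=p*[1,-1,-1]; q=q@c['K'].T; return q[:,:2]/q[:,2:]
def tri(obs):
    f=lambda X:np.concatenate([proj(n,X,s)[0]-u for n,u,s in obs])
    r=least_squares(f,[.5,0,.2]);return r.x,r.fun
def rodR(yaw,p=35): # x axis pitched up
    return R.from_euler('z',yaw)*R.from_euler('y',-np.radians(p))
def grid(im,x,y,w,h,s,o):
    im=cv2.resize(im[y:y+h,x:x+w],None,fx=s,fy=s,interpolation=cv2.INTER_CUBIC)
    for i in range(0,w,20): cv2.putText(im,str(x+i),(i*s,12),0,.33,(0,255,255),1);cv2.line(im,(i*s,0),(i*s,4),(0,255,255),1)
    for i in range(0,h,20): cv2.putText(im,str(y+i),(6,i*s+4),0,.33,(0,255,255),1);cv2.line(im,(0,i*s),(4,i*s),(0,255,255),1)
    cv2.imwrite(o,im)
E
python3 - <<'E'
from h import *
np.set_printoptions(precision=4,suppress=True)
for nm,t,s in [("ring",(409,180.5),(336.5,180)),("FL",(337,283),(373,290)),("FR",(466,275),(416.5,239)),("BL",(322,109),(261,174)),("BR",(490,99),(325,143))]:
    print(nm,*tri([("top",t,None),("scene",s,None)]))
pts=np.array([[-.075,.009,.013],[-.075,-.009,.013],[.045,.009,.013],[.045,-.009,.013],[.138,0,0]])
top=np.array([[237,329.5],[246.5,329.5],[234,280.5],[243.5,280],[237.2,233]])
sc_p=np.array([[.138,0,0],[.045,0,.0065]]);sc=np.array([[285,279],[316,322]])
f=lambda v,a=0:np.r_[(proj("top",rodR(v[2]).apply(pts)+[v[0],v[1],.09])-top).ravel(), *( [] if a==0 else [])]
r=least_squares(f,[.45,.25,0]);print(r.x,r.fun)
v=r.x; Rm=rodR(v[2]);o=[v[0],v[1],.09]
im=cv2.imread('pics/scene0.png');it=cv2.imread('pics/top0.png')
h=[[x,y,z] for x in(-.075,.045) for y in(-.009,.009) for z in(-.013,.013)]+[[.138,0,0],[.18,0,0],[.18-.004,0,-.02],[0,0,0],[.16,0,.022]]
W=Rm.apply(h)+o
im=cv2.resize(im,None,fx=4,fy=4);it=cv2.resize(it,None,fx=4,fy=4)
for p in proj("scene",W): cv2.circle(im,tuple(int(x) for x in p*4+2),3,(0,0,255),-1)
for p in proj("top",W): cv2.circle(it,tuple(int(x) for x in p*4+2),3,(0,0,255),-1)
cv2.imwrite('pics/b1.png',np.hstack([im[960:1560,1040:1560],it[780:1380,860:1100]]))
E
```

```text
ring [ 0.6747 -0.0443  0.2401] [-0.3938 -0.677   1.0566  0.1466]
FL [0.509  0.0692 0.0748] [-0.1371 -0.2712  0.3169  0.0233]
FR [ 0.5243 -0.1808  0.0783] [-0.2164 -0.4869  0.6767  0.0125]
BL [0.7801 0.0957 0.2739] [ 1.0392  1.4186 -2.2291 -0.5768]
BR [ 0.7976 -0.171   0.2743] [ 0.1426  0.2314 -0.4279 -0.0716]
[ 0.4849  0.2526 -0.0425] [ 0.202   0.9925 -0.1303  1.3737 -0.2165 -0.9877  0.0499 -0.0895  0.0946
 -1.1398]
```

View pics/b1.png

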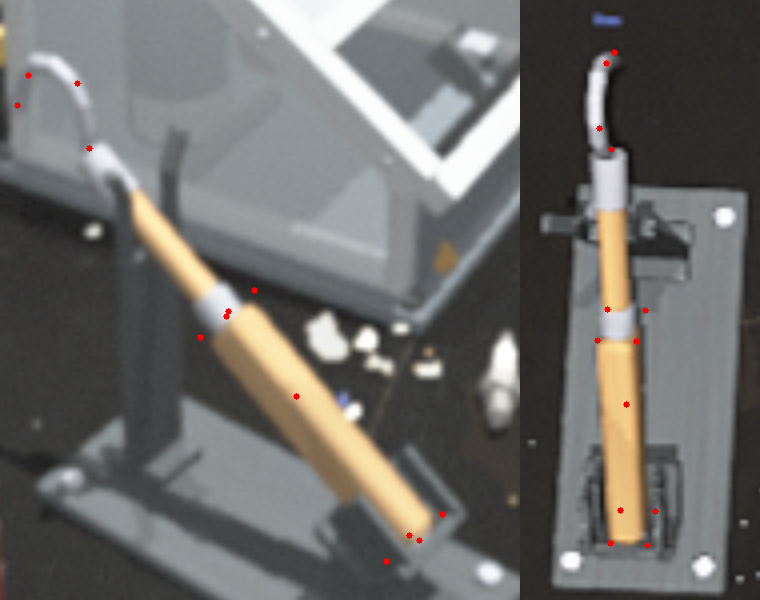

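```bash
cat >> h.py <<'E'
np.set_printoptions(precision=4,suppress=True)
def tgt(yaw,p,tilt,flip=1):
    """tool rotation holding a rod with yaw,pitch p deg; tool y = -rod z tilted by `tilt` deg about rod y (35=> vertical when p=35)"""
    Rr=rodR(yaw,p)
    t=np.radians(tilt); y=np.array([-np.sin(t),0,-np.cos(t)]); z=np.array([0,flip,0.]); x=np.cross(y,z)
    return Rr*R.from_matrix(np.c_[x,y,z])
def rel(P,Rt,s=None,base=None):
    if base is None:
        s=s or arm.state(); p0=s['tool_pos'];R0=R.from_quat(s['tool_rot'])
    else: p0,R0=base
    return R0.inv().apply(np.array(P)-p0), np.degrees((R0.inv()*Rt).as_rotvec())
E
python3 - <<'E'
from h import *
s=arm.state();R0=R.from_quat(s['tool_rot']);print(R0.as_matrix())
for f in(1,-1):
  for P in([.2,-.645,.4],[.40,-.35,.4],[.46,-.05,.4],[.46,.2526,.3]):
    print(f,P,*rel(P,tgt(-.04,35,35,f)))
E
```

```text
[[-0.9554 -0.0004  0.2954]
 [-0.2954  0.0012 -0.9554]
 [ 0.0001 -1.     -0.0012]]
1 [0.2, -0.645, 0.4] [-0.0006 -0.1504  0.0004] [   0.0214 -160.5287   -0.098 ]
1 [0.4, -0.35, 0.4] [-0.2788 -0.1501 -0.2224] [   0.0214 -160.5287   -0.098 ]
1 [0.46, -0.05, 0.4] [-0.4247 -0.1498 -0.4912] [   0.0214 -160.5287   -0.098 ]
1 [0.46, 0.2526, 0.3] [-0.5141 -0.0494 -0.7802] [   0.0214 -160.5287   -0.098 ]
-1 [0.2, -0.645, 0.4] [-0.0006 -0.1504  0.0004] [ 0.0693 19.4712  0.0151]
-1 [0.4, -0.35, 0.4] [-0.2788 -0.1501 -0.2224] [ 0.0693 19.4712  0.0151]
-1 [0.46, -0.05, 0.4] [-0.4247 -0.1498 -0.4912] [ 0.0693 19.4712  0.0151]
-1 [0.46, 0.2526, 0.3] [-0.5141 -0.0494 -0.7802] [ 0.0693 19.4712  0.0151]
```

apply_moves:
  linear:
    - [0,-0.15,0]
    - [0,-0.15,0]
    - [0,-0.15,0]
    - [-0.279,-0.15,-0.222]
    - [-0.279,-0.15,-0.222]
    - [-0.279,-0.15,-0.222]
    - [-0.279,-0.15,-0.222]
    - [-0.279,-0.15,-0.222]
    - [-0.279,-0.15,-0.222]
    - [-0.279,-0.15,-0.222]
    - [-0.279,-0.15,-0.222]
    - [-0.279,-0.15,-0.222]
  dr:
    - [0,0,0]
    - [0,0,0]
    - [0,0,0]
    - [0,8,0]
    - [0,16,0]
    - [0,19.5,0]
    - [0,19.5,0]
    - [0,19.5,0]
    - [0,19.5,0]
    - [0,19.5,0]
    - [0,19.5,0]
    - [0,19.5,0]
  claw: [0.085,0.085,0.085,0.085,0.085,0.085,0.085,0.085,0.085,0.085,0.085,0.085]

```text
time_s: 1.35
tool_pos: [0.4014, -0.3488, 0.4003]
tool_rot: [0.013, 0.707, -0.707, -0.013]
contact_force: [-1.6, 0.1, 0.4]
gripper_width: 0.997
```

apply_moves:
  linear:
    - [-0.2,-0.02,-0.3]
    - [-0.2,-0.02,-0.3]
    - [-0.2,-0.02,-0.3]
    - [-0.2,-0.02,-0.3]
    - [-0.2,-0.02,-0.3]
    - [-0.2,-0.02,-0.3]
    - [-0.2,-0.02,-0.3]
    - [-0.2,-0.02,-0.3]
    - [-0.2,-0.02,-0.3]
    - [-0.2,-0.02,-0.3]
  dr:
    - [0,0,0]
    - [0,0,0]
    - [0,0,0]
    - [0,0,0]
    - [0,0,0]
    - [0,0,0]
    - [0,0,0]
    - [0,0,0]
    - [0,0,0]
    - [0,0,0]
  claw: [0.085,0.085,0.085,0.085,0.085,0.085,0.085,0.085,0.085,0.085]

```text
time_s: 2.35
tool_pos: [0.6118, -0.0616, 0.4199]
tool_rot: [-0.015, -0.706, 0.707, 0.016]
contact_force: [-0.2, -1.1, 0.8]
gripper_width: 0.998
```

```bash
python3 - <<'E'
from h import *
import pickle
s=arm.state();im=optics.grab_frame("wrist");cv2.imwrite('pics/w1.png',im);pickle.dump(s,open('w1.pkl','wb'))
print(s['tool_pos'],s['joints'],s['time_s']); print(proj("wrist",[.6747,-.0443,.2401],s))
E
```

```text
[ 0.6118 -0.0616  0.4199] [ 0.1048  0.3947 -0.1329  1.295   0.0529  1.4562 -1.6384] 2.35
[[297.892  147.9185]]
```

View pics/w1.png

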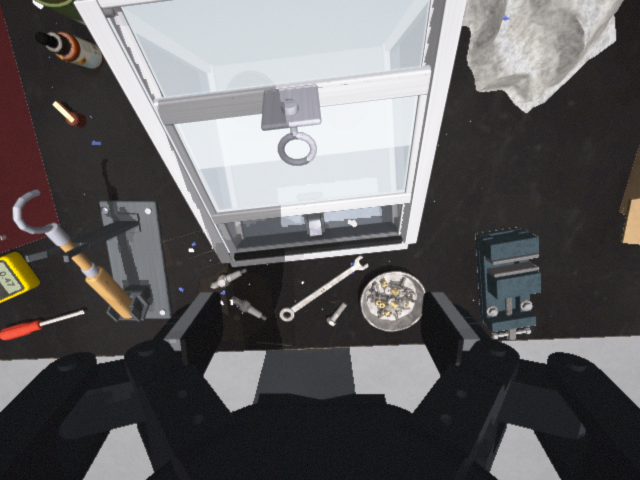

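```bash
python3 - <<'E'
from h import *
im=cv2.imread('pics/w1.png')
grid(im,250,75,100,100,6,'pics/c1.png');grid(im,5,180,170,150,4,'pics/c2.png')
E
```

```text
(no output)
```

View pics/c1.png

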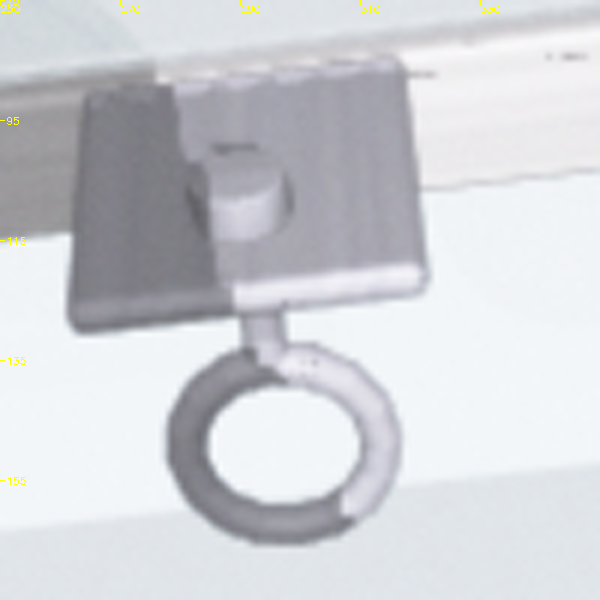

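View pics/c2.png

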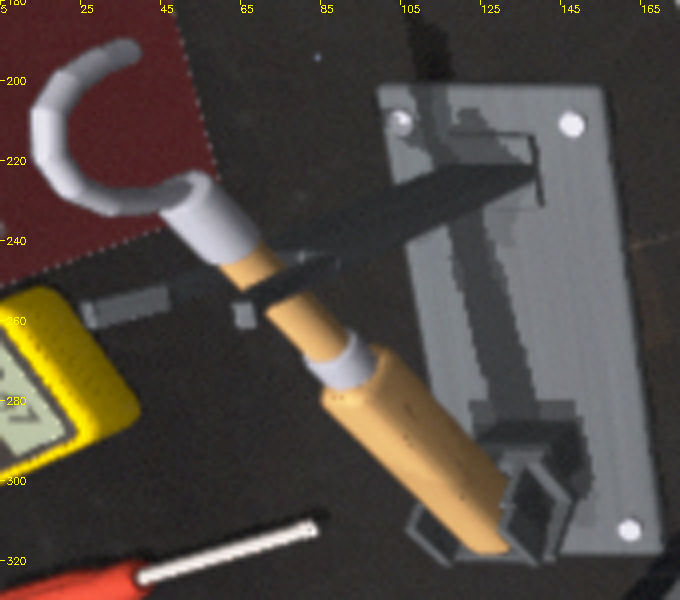

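```bash
cat > fit.py <<'E'
from h import *
import pickle
s=pickle.load(open('w1.pkl','rb'))
print("ring",*tri([("top",(409,180.5),None),("scene",(336.5,180),None),("wrist",(297.2,148.8),s)]))
obs=[("top",[-.075,.0,.013],(241.7,329.5)),("top",[.138,0,0],(237.2,232.5)),("top",[.045,0,.006],(239,278.5)),
("scene",[.138,0,0],(282.5,277.5)),("scene",[.176,0,-.02],(265,265.5)),
("wrist",[.138,0,0],(53,226)),("wrist",[.176,0,-.02],(38,192)),("wrist",[.045,0,0],(96,271))]
def f(v):
    z=.09 if len(v)==3 else v[3]
    return np.concatenate([proj(n,rodR(v[2]).apply(p)+[v[0],v[1],z],s)[0]-u for n,p,u in obs])
for x0 in([.48,.25,0],[.48,.25,0,.09]):
    r=least_squares(f,x0,loss='soft_l1');print(r.x);print(r.fun.reshape(-1,2))
v=r.x
# overlay in wrist
Z=.09
v=least_squares(f,[.48,.25,0],loss='soft_l1').x
h=[[x,y,z] for x in(-.075,.045) for y in(-.009,.009) for z in(-.013,.013)]+[[.138,0,0],[.18,0,0],[.176,0,-.02],[0,0,0],[.16,0,.022]]
W=rodR(v[2]).apply(h)+[v[0],v[1],Z]
im=cv2.resize(cv2.imread('pics/w1.png'),None,fx=4,fy=4)
for p in proj("wrist",W,s): cv2.circle(im,tuple(int(x) for x in p*4+2),3,(0,0,255),-1)
cv2.imwrite('pics/d1.png',im[720:1320,20:700])
E
python3 fit.py
```

```text
ring [ 0.6741 -0.0438  0.2407] [-0.6259 -0.427   1.1533 -0.0189  0.0778 -0.1451]
[ 0.4843  0.2518 -0.0443]
[[ 0.4454  1.4793]
 [ 0.6787 -0.3121]
 [ 0.818  -0.5964]
 [-0.0797 -1.1266]
 [-0.5586  0.2059]
 [-1.6017  1.5777]
 [ 0.9381 -0.9634]
 [-2.0672  0.9471]]
[ 0.4843  0.2521 -0.0437  0.0882]
[[ 0.4179  1.4097]
 [ 0.5937 -0.1842]
 [ 0.7594 -0.5649]
 [-0.2071 -0.1387]
 [-0.6816  1.1819]
 [-0.8091  1.2113]
 [ 1.8011 -1.1767]
 [-1.524   0.4721]]
```

View pics/d1.png

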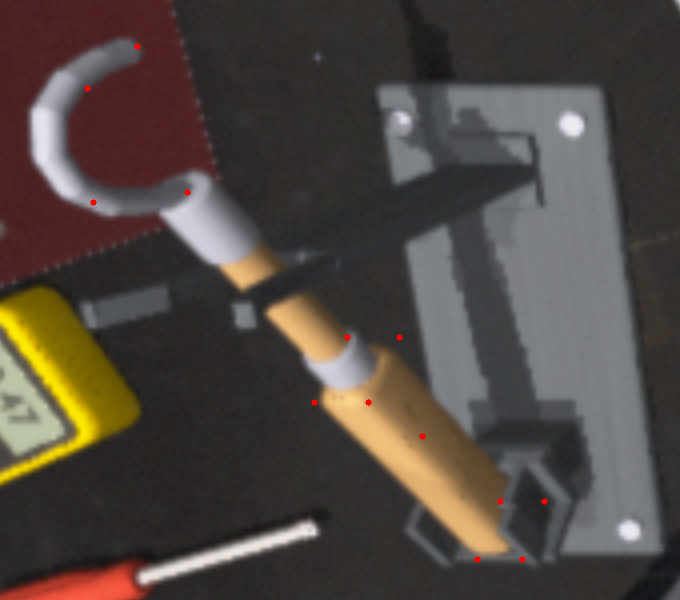

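```bash
python3 - <<'E'
from h import *
s=arm.state();print(s['tool_pos'],s['time_s'])
T=tgt(-.044,35,25,-1); y=T.as_matrix()[:,1];o=np.array([.4843,.2518,.0895])
print(T.as_matrix()); print(o-.12*y,*rel(o-.12*y,T))
E
```

```text
[ 0.6116 -0.0619  0.4202] 2.4
[[-0.9839  0.1735 -0.044 ]
 [ 0.0433 -0.0076 -0.999 ]
 [-0.1736 -0.9848 -0.    ]]
[0.4635 0.2527 0.2077] [ 0.1618  0.2121 -0.3081] [-0.0915 -0.0077 10.027 ]
```

apply_moves:
  linear:
    - [0.04,0.0,-0.08]
    - [0.08,0.0,-0.12]
    - [0.1,0.02,-0.16]
    - [0.13,0.05,-0.2]
    - [0.162,0.1,-0.25]
    - [0.162,0.14,-0.308]
    - [0.162,0.212,-0.308]
    - [0.162,0.212,-0.308]
    - [0.162,0.212,-0.308]
    - [0.162,0.212,-0.308]
    - [0.162,0.212,-0.308]
  dr:
    - [0,0,0]
    - [0,0,0]
    - [0,0,3]
    - [0,0,6]
    - [0,0,10]
    - [0,0,10]
    - [0,0,10]
    - [0,0,10]
    - [0,0,10]
    - [0,0,10]
    - [0,0,10]
  claw: [0.085,0.085,0.085,0.085,0.085,0.085,0.085,0.085,0.085,0.085,0.085]

```text
time_s: 3.5
tool_pos: [0.4633, 0.2537, 0.2083]
tool_rot: [-0.076, -0.702, 0.706, -0.047]
contact_force: [1.5, -0.2, 0.5]
gripper_width: 0.995
```

```bash
python3 - <<'E'
from h import *
import pickle
s=arm.state();im=optics.grab_frame("wrist");cv2.imwrite('pics/w2.png',im);pickle.dump(s,open('w2.pkl','wb'))
print(s['tool_pos'],s['joints'],s['contact_force'],R.from_quat(s['tool_rot']).as_matrix())
v=[.4843,.2518,-.044]
h=[[x,y,z] for x in(-.075,.045) for y in(-.009,.009) for z in(-.013,.013)]+[[.138,0,0],[.18,0,0],[.176,0,-.02],[0,0,0],[.16,0,.022]]
W=rodR(v[2]).apply(h)+[v[0],v[1],.09]
for p in proj("wrist",W,s): cv2.circle(im,tuple(int(x) for x in p),2,(0,0,255),-1)
cv2.imwrite('pics/w2o.png',im)
E
```

```text
[0.4633 0.2537 0.2083] [-0.4731  0.3496 -0.2562  1.9986  0.3231  0.7021 -2.5585] [ 1.5467 -0.2355  0.4625] [[-0.984   0.1729 -0.042 ]
 [ 0.0411 -0.0089 -0.9991]
 [-0.1731 -0.9849  0.0017]]
```

View pics/w2o.png

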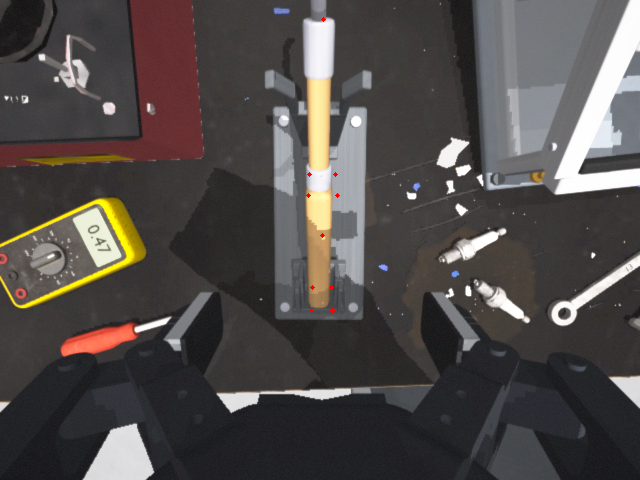

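```bash
python3 - <<'E'
from h import *
T=tgt(-.044,35,25,-1)
print(*rel([.486,.254,.0895],T))
E
```

```text
[-0.0006  0.1218 -0.0013] [-0.016   0.057  -0.0723]
```

apply_moves:
  linear:
    - [0,0.04,-0.001]
    - [0,0.08,-0.001]
    - [0,0.1,-0.001]
    - [0,0.12,-0.001]
    - [0,0.122,-0.001]
    - [0,0.122,-0.001]
    - [0,0.122,-0.001]
    - [0,0.122,-0.001]
    - [0,0.122,-0.001]
    - [0,0.122,-0.001]
  dr:
    - [0,0,0]
    - [0,0,0]
    - [0,0,0]
    - [0,0,0]
    - [0,0,0]
    - [0,0,0]
    - [0,0,0]
    - [0,0,0]
    - [0,0,0]
    - [0,0,0]
  claw: [0.085,0.085,0.085,0.085,0.085,0.085,0.085,0.06,0.045,0.04]

```text
time_s: 4.55
tool_pos: [0.4843, 0.2558, 0.0887]
tool_rot: [-0.076, -0.703, 0.705, -0.048]
contact_force: [0.0, -0.2, 0.9]
gripper_width: 0.501
```

```bash
python3 - <<'E'
from h import *
s=arm.state();im=optics.grab_frame("wrist");cv2.imwrite('pics/w3.png',im)
print(s['tool_pos'],s['joints'],s['contact_force'],s['gripper_width'])
E
```

```text
[0.4843 0.2558 0.0887] [-0.5416  0.5476 -0.1434  2.0866  0.4748  0.4178 -2.6971] [ 0.027  -0.1545  0.9092] 0.5013060628777993
```

View pics/w3.png

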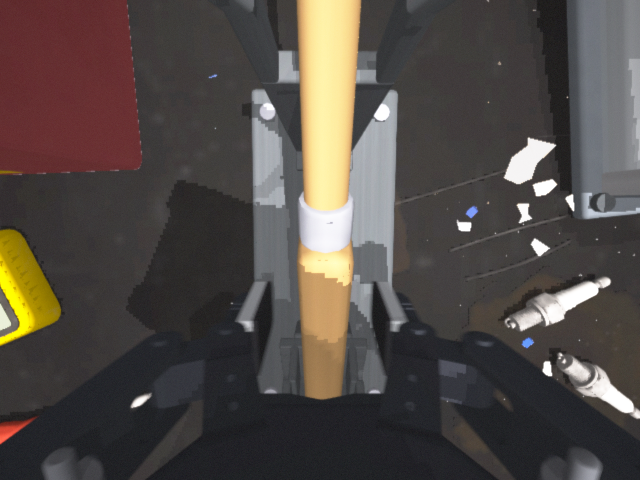

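apply_moves:
  linear:
    - [0,0,0.001]
    - [0,0,0.001]
    - [0,0,0.001]
    - [0,0,0.001]
    - [0,0,0.001]
    - [0,0,0.001]
    - [0,0,0.001]
    - [0,0,0.001]
  dr:
    - [0,0,0]
    - [0,0,0]
    - [0,0,0]
    - [0,0,0]
    - [0,0,0]
    - [0,0,0]
    - [0,0,0]
    - [0,0,0]
  claw: [0.03,0.02,0.01,0.005,0.005,0.005,0.005,0.005]

```text
time_s: 5.4
tool_pos: [0.4841, 0.2547, 0.0882]
tool_rot: [-0.076, -0.703, 0.706, -0.047]
contact_force: [-1.8, -0.1, 4.3]
gripper_width: 0.2
```

```bash
python3 - <<'E'
from h import *
import pickle
s=arm.state();pickle.dump(s,open('grasp.pkl','wb'))
print(s['tool_pos'],s['joints'],s['contact_force'],s['gripper_width'],s['time_s'],R.from_quat(s['tool_rot']).as_matrix())
E
```

```text
[0.4841 0.2547 0.0882] [-0.5402  0.548  -0.1432  2.0881  0.4754  0.4166 -2.6963] [-1.7592 -0.148   4.3282] 0.20001933331906954 5.4 [[-0.984   0.1735 -0.0405]
 [ 0.0399 -0.007  -0.9992]
 [-0.1737 -0.9848 -0.    ]]
```

```bash
cat >> h.py <<'E'
ring0=np.array([.6741,-.0438,.2407]); GY=.063
RG=rodR(GY); TG=tgt(GY,35,25,-1)
def bendtgt(dx,dz,dy=0,ring=ring0): # TCP for bend at ring+dx,dz
    return ring+RG.apply([dx-.18,dy,dz])
E
python3 - <<'E'
from h import *
s=arm.state();T0=R.from_quat(s['tool_rot']);p=s['tool_pos']
Rr=rodR(-.044)
print("lift",*rel(p+Rr.apply([0,0,.05]),T0))
print("lift2",*rel(p+Rr.apply([0,0,.05])+[0,0,.12],T0))
for dx,dz in((.002,.11),(.002,.05)): print(bendtgt(dx,dz),*rel(bendtgt(dx,dz),TG))
E
```

```text
lift [ 0.0211 -0.0453 -0.0001] [0. 0. 0.]
lift2 [ 0.0003 -0.1635 -0.0001] [0. 0. 0.]
[ 0.4656 -0.057   0.2287] [-0.0186 -0.1394  0.3122] [-1.0282 -5.8416 -0.0016]
[ 0.5    -0.0548  0.1796] [-0.0438 -0.085   0.3086] [-1.0282 -5.8416 -0.0016]
```

apply_moves:
  linear:
    - [0.01,-0.02,0]
    - [0.021,-0.045,0]
    - [0.01,-0.09,0]
    - [0,-0.14,0]
    - [0,-0.165,0.02]
    - [0,-0.165,0.06]
    - [-0.005,-0.165,0.1]
    - [-0.01,-0.165,0.15]
    - [-0.015,-0.165,0.2]
    - [-0.019,-0.16,0.25]
    - [-0.019,-0.15,0.29]
    - [-0.019,-0.139,0.312]
  dr:
    - [0,0,0]
    - [0,0,0]
    - [0,0,0]
    - [0,0,0]
    - [0,0,0]
    - [0,0,0]
    - [-0.3,-2,0]
    - [-0.6,-4,0]
    - [-1,-5.8,0]
    - [-1,-5.8,0]
    - [-1,-5.8,0]
    - [-1,-5.8,0]
  claw: [0.005,0.005,0.005,0.005,0.005,0.005,0.005,0.005,0.005,0.005,0.005,0.005]

```text
time_s: 6.6
tool_pos: [0.4654, -0.0609, 0.2279]
tool_rot: [0.041, 0.705, -0.703, 0.082]
contact_force: [-0.0, -0.4, -0.5]
gripper_width: 0.198
```

```bash
python3 - <<'E'
from h import *
s=arm.state();print(s['tool_pos'],s['joints'],s['contact_force'],s['gripper_width'],s['time_s'])
a=optics.grab_frame("top");b=optics.grab_frame("scene");s=arm.state()
print(s['tool_pos'])
Rt=R.from_quat(s['tool_rot'])
Rr=Rt*tgt(0,0,25,-1).inv()
B=s['tool_pos']+Rr.apply([[.18,0,0],[.176,0,-.02],[.138,0,0]]);print(B,Rr.as_euler('zyx',degrees=True))
print(proj("top",B),proj("scene",B),proj("top",ring0),proj("scene",ring0))
cv2.imwrite('pics/t4.png',a);cv2.imwrite('pics/s4.png',b)
grid(a,350,130,110,130,5,'pics/t4c.png');grid(b,260,110,160,150,5,'pics/s4c.png')
E
```

```text
[ 0.4654 -0.0609  0.2279] [ 0.2183  0.227  -0.2168  2.1206  0.0647  0.626  -1.5511] [-0.0342 -0.4063 -0.5211] 0.19841796314033122 6.6
[ 0.4648 -0.0607  0.2268]
[[ 0.6123 -0.0523  0.3295]
 [ 0.6204 -0.0518  0.3108]
 [ 0.5779 -0.0542  0.3056]] [  3.9083 -34.7609   2.1773]
[[426.3544 208.3106]
 [423.1665 204.9907]
 [424.7887 233.9918]] [[365.9043 144.72  ]
 [361.9477 152.8314]
 [380.209  158.7497]] [[408.388 180.091]] [[337.6685 179.9922]]
```

View pics/t4c.png

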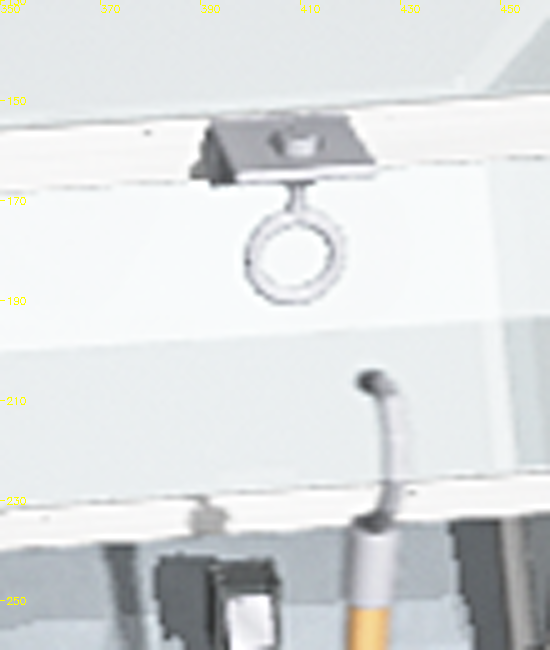

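View pics/s4c.png

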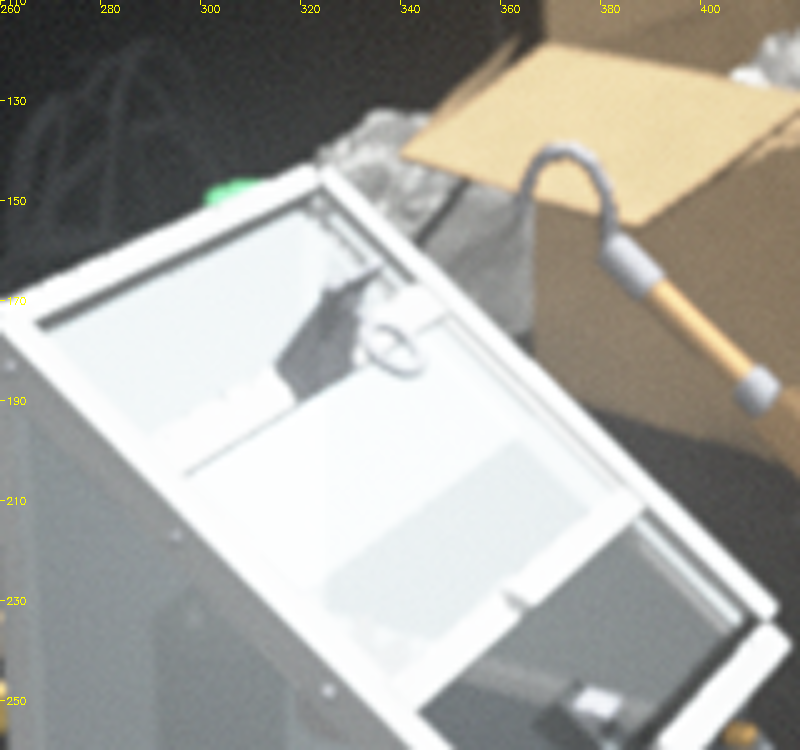

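```bash
python3 - <<'E'
from h import *
t,e=tri([("top",(424.4,206),None),("scene",(363.9,152),None)]);print(t,e)
s=arm.state();T=R.from_quat(s['tool_rot'])
print(s['tool_pos'])
d=T.inv().apply(t-s['tool_pos']);print("tip in tool",d, "nominal",tgt(0,0,25,-1).inv().apply([.176,0,-.02]))
r,_=tri([("top",(409,180.8),None),("scene",(337,180),None)]);print("ring",r)
# tip measured used: want tip at ring + RG*(-.002... , 0, dz-.02)
for dz in(.06,.045,.0,):
    P=r+RG.apply([0,0,dz-.02])-TG.apply(d); print(dz,P,*rel(P,TG))
E
```

```text
[ 0.6181 -0.0535  0.3128] [ 0.1832  0.3384 -0.5461 -0.0572]
[ 0.4648 -0.0607  0.2268]
tip in tool [-0.1659 -0.0586  0.0015] nominal [-0.168  -0.0563 -0.    ]
ring [ 0.6739 -0.0444  0.2403]
0.06 [ 0.4981 -0.054   0.1865] [-0.0262  0.0454 -0.0049] [-0.1213 -0.3845  0.1797]
0.045 [ 0.5066 -0.0534  0.1742] [-0.0326  0.059  -0.0049] [-0.1213 -0.3845  0.1797]
0.0 [ 0.5324 -0.0518  0.1374] [-0.0518  0.0997 -0.0051] [-0.1213 -0.3845  0.1797]
```

apply_moves:
  linear:
    - [-0.01,0.02,-0.005]
    - [-0.02,0.04,-0.005]
    - [-0.033,0.059,-0.005]
    - [-0.033,0.059,-0.005]
    - [-0.033,0.059,-0.005]
  dr:
    - [0,-0.4,0.2]
    - [0,-0.4,0.2]
    - [0,-0.4,0.2]
    - [0,-0.4,0.2]
    - [0,-0.4,0.2]
  claw: [0.005,0.005,0.005,0.005,0.005]

```text
time_s: 7.2
tool_pos: [0.5079, -0.0484, 0.1757]
tool_rot: [0.037, 0.706, -0.702, 0.087]
contact_force: [-0.7, 0.5, -1.5]
gripper_width: 0.203
```

```bash
cat > look.py <<'E'
import sys
from h import *
k=sys.argv[1]
a=optics.grab_frame("top");b=optics.grab_frame("scene");s=arm.state()
print(s['tool_pos'],s['contact_force'],s['gripper_width'],s['time_s'],s['joints'])
cv2.imwrite(f'pics/t{k}.png',a);cv2.imwrite(f'pics/s{k}.png',b)
x,y,u,v=map(int,sys.argv[2:6])
grid(a,x,y,78,100,5,'/tmp/a.png');grid(b,u,v,80,100,5,'/tmp/b.png')
cv2.imwrite(f'pics/l{k}.png',np.hstack([cv2.imread('/tmp/a.png'),cv2.imread('/tmp/b.png')]))
E
python3 look.py 5 370 140 300 130
```

```text
[ 0.508  -0.0488  0.1765] [-0.9305 -0.0258 -1.1539] 0.2001129251873056 7.3 [ 0.1597  0.3551 -0.196   2.1062  0.1234  0.5115 -1.6219]
```

View pics/l5.png

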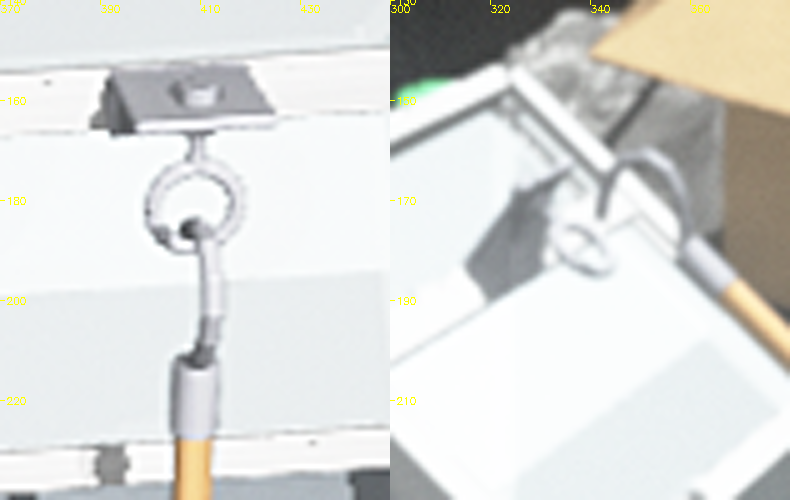

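```bash
python3 - <<'E'
from h import *
t,e=tri([("top",(407.8,185.5),None),("scene",(341.4,172.5),None)]);print(t,e)
s=arm.state();print(s['tool_pos'],s['dq'])
r=np.array([.6739,-.0444,.2403])
print("tip rel ring in slope frame",RG.inv().apply(t-r))
T=R.from_quat(s['tool_rot']);print(TG.inv().apply(t-s['tool_pos']),np.degrees((T.inv()*TG).as_rotvec()))
print("slope x,z,y in tool",(T.inv()*RG).as_matrix().T)
E
```

```text
[ 0.6607 -0.0385  0.2625] [-0.1239 -0.2151  0.3379  0.0453]
[ 0.508  -0.0488  0.1765] [ 0.0057 -0.0083  0.0046 -0.0023  0.0003 -0.0038 -0.0007]
tip rel ring in slope frame [0.0023 0.0068 0.0256]
[-0.1657 -0.0581 -0.0008] [-0.0261  0.3813 -0.2053]
slope x,z,y in tool [[-0.9078 -0.4194  0.0062]
 [-0.0067 -0.0004 -1.    ]
 [ 0.4194 -0.9078 -0.0024]]
```

apply_moves:
  linear:
    - [0.002,0.001,0.006]
    - [0.002,0.001,0.006]
    - [0.002,0.001,0.006]
    - [0.002,0.001,0.006]
  dr:
    - [0,0.3,-0.2]
    - [0,0.3,-0.2]
    - [0,0.3,-0.2]
    - [0,0.3,-0.2]
  claw: [0.005,0.005,0.005,0.005]

```text
time_s: 7.7
tool_pos: [0.507, -0.0554, 0.1749]
tool_rot: [0.039, 0.706, -0.702, 0.084]
contact_force: [-0.2, -0.3, -0.1]
gripper_width: 0.199
```

```bash
python3 look.py 6 370 140 300 130
```

```text
[ 0.507  -0.0553  0.1748] [-0.3597 -0.4918 -1.5311] 0.20866452814337344 7.8 [ 0.1737  0.3588 -0.1963  2.1059  0.1204  0.5115 -1.6112]
```

View pics/l6.png

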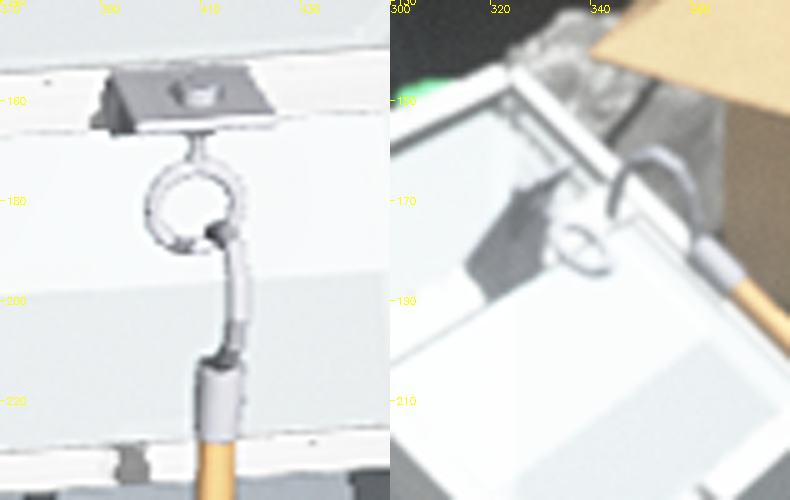

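```bash
python3 - <<'E'
from h import *
t,e=tri([("top",(413,186.3),None),("scene",(344.1,172.5),None)]);print(t,e)
r=np.array([.6739,-.0444,.2403])
q=RG.inv().apply(t-r)
print("tip rel ring in slope frame",q)
s=arm.state();T=R.from_quat(s['tool_rot'])
print((T.inv()*RG).apply([[0,-q[1],0],[-.001-q[0],-q[1],0],[-.001-q[0],-q[1],-.02-q[2]]]),np.degrees((T.inv()*TG).as_rotvec()))
print(s['tool_pos'])
E
```

```text
[ 0.6597 -0.0472  0.2603] [-0.054  -0.0944  0.1488  0.0194]
tip rel ring in slope frame [-0.0003 -0.0019  0.0246]
[[-0.     -0.     -0.0019]
 [ 0.0006  0.0003 -0.0019]
 [-0.0182  0.0407 -0.0019]] [-0.0287  0.0546 -0.0101]
[ 0.507  -0.0553  0.1748]
```

apply_moves:
  linear:
    - [0,0,-0.002]
    - [-0.002,0.005,-0.002]
    - [-0.004,0.009,-0.002]
    - [-0.006,0.014,-0.002]
    - [-0.008,0.018,-0.002]
    - [-0.01,0.022,-0.002]
    - [-0.012,0.027,-0.002]
    - [-0.014,0.031,-0.002]
    - [-0.016,0.036,-0.002]
    - [-0.018,0.0405,-0.002]
    - [-0.018,0.0405,-0.002]
  dr:
    - [0,0,0]
    - [0,0,0]
    - [0,0,0]
    - [0,0,0]
    - [0,0,0]
    - [0,0,0]
    - [0,0,0]
    - [0,0,0]
    - [0,0,0]
    - [0,0,0]
    - [0,0,0]
  claw: [0.005,0.005,0.005,0.005,0.005,0.005,0.005,0.005,0.005,0.005,0.005]

```text
time_s: 8.9
tool_pos: [0.5317, -0.0517, 0.1373]
tool_rot: [0.039, 0.706, -0.702, 0.084]
contact_force: [-0.2, -0.4, -1.0]
gripper_width: 0.199
```

```bash
python3 look.py 7 370 140 300 130
```

```text
[ 0.5315 -0.0517  0.1377] [ 0.0394 -0.4753 -0.8199] 0.19718246112673318 9.0 [ 0.1394  0.4446 -0.1696  2.0926  0.1496  0.4399 -1.6444]
```

View pics/l7.png

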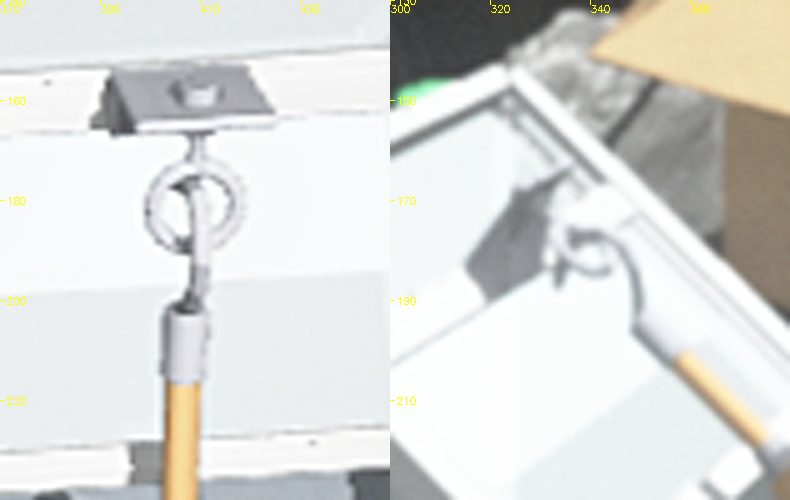

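apply_moves:
  linear:
    - [0.005,0.002,0]
    - [0.009,0.004,0]
    - [0.018,0.008,0]
    - [0.027,0.0125,0]
    - [0.036,0.017,0]
    - [0.045,0.021,0]
    - [0.054,0.025,-0.0005]
    - [0.063,0.029,-0.0005]
    - [0.071,0.033,-0.0005]
    - [0.078,0.036,-0.0005]
    - [0.078,0.036,-0.0005]
    - [0.078,0.036,-0.0005]
  dr:
    - [0,0,0]
    - [0,0,0]
    - [0,0,0]
    - [0,0,0]
    - [0,0,0]
    - [0,0,0]
    - [0,0,0]
    - [0,0,0]
    - [0,0,0]
    - [0,0,0]
    - [0,0,0]
    - [0,0,0]
  claw: [0.005,0.005,0.005,0.005,0.005,0.005,0.005,0.005,0.005,0.005,0.005,0.005]

```text
time_s: 10.2
tool_pos: [0.4601, -0.0558, 0.0885]
tool_rot: [0.038, 0.706, -0.702, 0.083]
contact_force: [-0.1, 0.1, -0.7]
gripper_width: 0.198
```

```bash
python3 look.py 8 370 180 330 160; python3 - <<'E'
from h import *
s=arm.state();print("slope-frame tcp travel",RG.inv().apply(s['tool_pos']-np.array([.5315,-.0517,.1377])),"F",RG.inv().apply(s['contact_force']))
E
```

```text
[ 0.4605 -0.0557  0.0886] [-0.0139  0.6043 -1.72  ] 0.20441102461638666 10.3 [ 0.1157  0.4654 -0.1182  2.3084  0.2004  0.202  -1.6847]
slope-frame tcp travel [-0.0864  0.0005  0.0006] F [-0.9668  0.604  -1.4228]
```

View pics/l8.png

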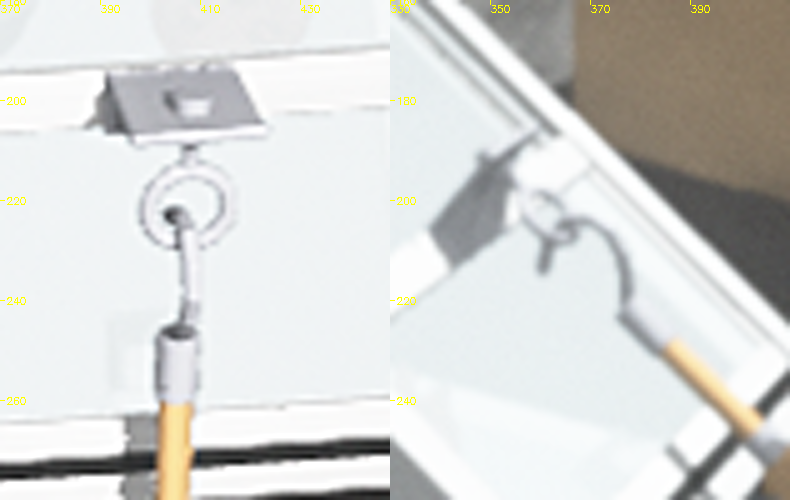

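View pics/s8.png

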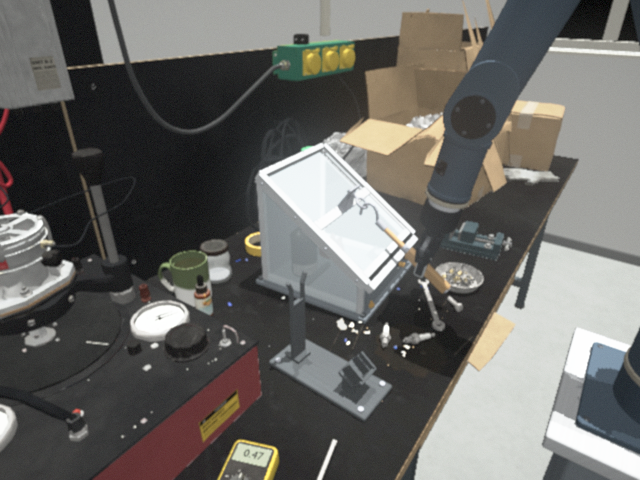

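```bash
python3 - <<'E'
from h import *
r,e=tri([("top",(407.4,221.2),None),("scene",(361,203.2),None)]);print(r,e,RG.inv().apply(r-np.array([.6739,-.0444,.2403])))
s=arm.state();T=R.from_quat(s['tool_rot']);Rr=T*tgt(0,0,25,-1).inv();print(Rr.as_matrix()[:,0],RG.as_matrix()[:,0])
B=s['tool_pos']+Rr.apply([.18,0,0])
print("bend-ring",RG.inv().apply(B-r))
Rn=rodR(GY,31);Tn=tgt(GY,31,25,-1)
P=B-Rn.apply([.18,0,0])
sx=T.inv().apply(RG.as_matrix()[:,0]);print("slope x in tool",sx)
for d in(0,.004,.008,.012,.016,.02): 
  l,w=rel(P-RG.apply([d,0,0]),Tn);print(d,l,w)
E
```

```text
[ 0.6126 -0.0479  0.1987] [-0.1788 -0.3338  0.4872  0.0485] [-0.0741  0.0003  0.0011]
[0.8184 0.0531 0.5722] [0.8175 0.0516 0.5736]
bend-ring [-0.0079  0.0021 -0.0031]
slope x in tool [-0.9056 -0.4241  0.0015]
0 [ 0.0048 -0.0113 -0.0003] [-0.0222  0.0835 -3.9032]
0.004 [ 0.0084 -0.0096 -0.0003] [-0.0222  0.0835 -3.9032]
0.008 [ 0.012  -0.0079 -0.0003] [-0.0222  0.0835 -3.9032]
0.012 [ 0.0157 -0.0062 -0.0003] [-0.0222  0.0835 -3.9032]
0.016 [ 0.0193 -0.0045 -0.0003] [-0.0222  0.0835 -3.9032]
0.02 [ 0.0229 -0.0028 -0.0003] [-0.0222  0.0835 -3.9032]
```

apply_moves:
  linear:
    - [0.002,-0.004,0]
    - [0.004,-0.008,0]
    - [0.005,-0.011,0]
    - [0.008,-0.0096,0]
    - [0.012,-0.008,0]
    - [0.014,-0.007,0]
    - [0.014,-0.007,0]
  dr:
    - [0,0,-1.3]
    - [0,0,-2.6]
    - [0,0,-3.9]
    - [0,0,-3.9]
    - [0,0,-3.9]
    - [0,0,-3.9]
    - [0,0,-3.9]
  claw: [0.005,0.005,0.005,0.005,0.005,0.005,0.005]

```text
time_s: 11.0
tool_pos: [0.4505, -0.0563, 0.0945]
tool_rot: [0.018, 0.707, -0.704, 0.064]
contact_force: [10.3, 1.4, 4.1]
gripper_width: 0.2
```

```bash
cat > st.py <<'E'
from h import *
s=arm.state();T=R.from_quat(s['tool_rot']);Rr=T*tgt(0,0,25,-1).inv()
B=s['tool_pos']+Rr.apply([.18,0,0])
print("bend rel ring0 (slope)",RG.inv().apply(B-[.6739,-.0444,.2403]),"F slope",RG.inv().apply(s['contact_force']),"M",s['moment'])
print(s['tool_pos'],s['joints'][[1,3,5]],s['gripper_width'],s['time_s'],"slope x in tool",T.inv().apply(RG.as_matrix()[:,0]), np.degrees(np.arcsin(Rr.as_matrix()[2,0])))
E
python3 st.py
```

```text
bend rel ring0 (slope) [-0.0872  0.0025 -0.0017] F slope [10.8669  0.7544 -2.5572] M [ 0.1195 -1.873   0.02  ]
[ 0.4505 -0.0563  0.0945] [0.4555 2.2778 0.3014] 0.20045144445909743 11.0 slope x in tool [-0.88   -0.475   0.0016] 31.637542525451614
```

apply_moves:
  linear:
    - [0,0,0]
    - [0,0,0]
    - [0,0,0]
  dr:
    - [0,0,0]
    - [0,0,0]
    - [0,0,0]
  claw: [0.005,0.005,0.005]

```text
time_s: 11.3
tool_pos: [0.4504, -0.0563, 0.0945]
tool_rot: [0.018, 0.707, -0.704, 0.064]
contact_force: [9.4, 0.3, 5.1]
gripper_width: 0.197
```

```bash
python3 st.py; python3 look.py 9 370 180 330 160;python3 -c "
import cv2
im=cv2.imread('pics/t9.png')[190:330,310:510];cv2.imwrite('pics/t9c.png',cv2.resize(im,None,fx=4,fy=4,interpolation=cv2.INTER_CUBIC))"
```

```text
bend rel ring0 (slope) [-0.0872  0.0025 -0.0017] F slope [10.5929 -0.3191 -1.1723] M [ 0.0861 -1.8757 -0.0477]
[ 0.4504 -0.0563  0.0945] [0.4555 2.2776 0.3019] 0.19702031935918365 11.3 slope x in tool [-0.8798 -0.4753  0.0016] 31.619248722233745
[ 0.4504 -0.0563  0.0945] [10.5702  0.4546  3.8895] 0.20487215992562177 11.4 [ 0.1319  0.4555 -0.1432  2.2777  0.1865  0.3019 -1.6745]
```

View pics/l9.png

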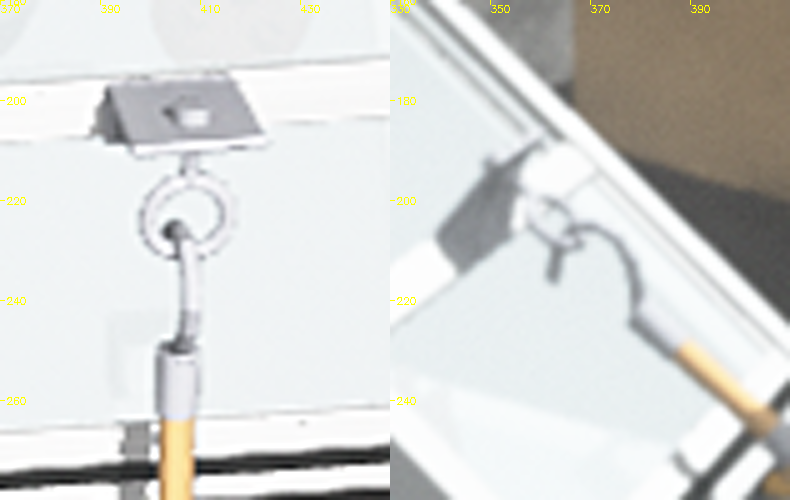

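View pics/t9c.png

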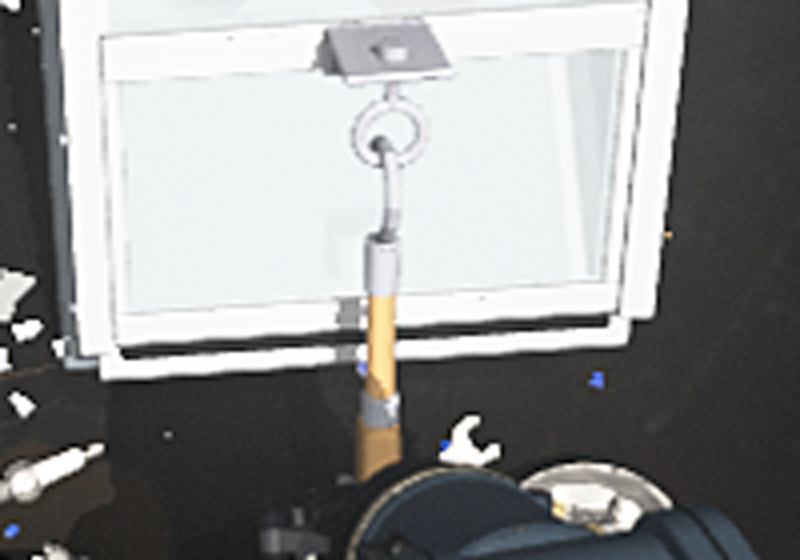

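apply_moves:
  linear:
    - [0.001,0.0005,0]
    - [0.002,0.001,0]
    - [0.002,0.001,0]
  dr:
    - [0,0,0]
    - [0,0,0]
    - [0,0,0]
  claw: [0.005,0.005,0.005]

```text
time_s: 11.7
tool_pos: [0.4499, -0.0563, 0.0937]
tool_rot: [0.019, 0.707, -0.704, 0.065]
contact_force: [12.7, 1.0, 5.6]
gripper_width: 0.201
```

```bash
python3 st.py
```

```text
bend rel ring0 (slope) [-0.0881  0.0025 -0.0016] F slope [13.6619  0.1754 -2.7487] M [ 0.1994 -2.4734 -0.0387]
[ 0.4499 -0.0563  0.0937] [0.4561 2.2819 0.2943] 0.20067581193368186 11.7 slope x in tool [-0.8811 -0.473   0.0017] 31.772634483826288
```

apply_moves:
  linear:
    - [0.001,0.0005,0]
    - [0.0015,0.001,0]
    - [0.0015,0.001,0]
  dr:
    - [0,0,0]
    - [0,0,0]
    - [0,0,0]
  claw: [0.005,0.005,0.005]

```text
time_s: 12.0
tool_pos: [0.4495, -0.0563, 0.0929]
tool_rot: [0.02, 0.707, -0.704, 0.065]
contact_force: [14.7, 0.9, 7.4]
gripper_width: 0.201
```

```bash
python3 st.py
```

```text
bend rel ring0 (slope) [-0.0889  0.0026 -0.0017] F slope [16.2694 -0.0609 -2.3555] M [ 0.1508 -2.8573 -0.0246]
[ 0.4495 -0.0563  0.0929] [0.457  2.2853 0.2879] 0.20064343499668774 12.0 slope x in tool [-0.882  -0.4713  0.0017] 31.8839305966697
```

```bash
python3 - <<'E'
from h import *
a=optics.grab_frame("top");b=optics.grab_frame("scene");w=optics.grab_frame("wrist")
cv2.imwrite('pics/t10.png',a);cv2.imwrite('pics/s10.png',b);cv2.imwrite('pics/w10.png',w)
f=lambda i:cv2.resize(i,None,fx=5,fy=5,interpolation=cv2.INTER_CUBIC)
t9=cv2.imread('pics/t9.png')
cv2.imwrite('pics/e1.png',np.vstack([f(t9[262:290,330:480]),f(a[262:290,330:480])]))
cv2.imwrite('pics/e2.png',f(b[200:300,340:440]))
for n,c,d in(("t9",t9,a),("s9",cv2.imread('pics/s9.png'),b)):
    g=lambda i:np.float32(cv2.cvtColor(i,cv2.COLOR_BGR2GRAY))
    x=(slice(190,215),slice(385,430)) if n=="t9" else (slice(180,205),slice(335,380))
    print(n,cv2.phaseCorrelate(g(c)[x],g(d)[x]))
E
```

```text
t9 ((0.3853216717637089, 1.1526235103166744), 1.0496578610738119)
s9 ((0.8180115829504899, 0.8368305658456112), 1.031847910563151)
```

View pics/e1.png

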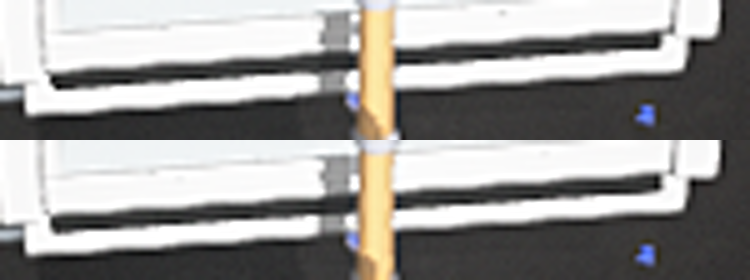

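View pics/e2.png

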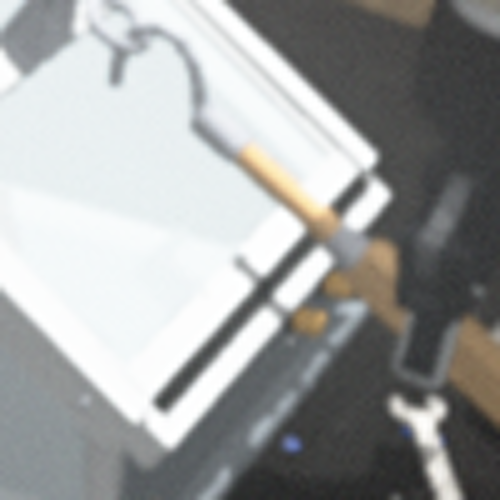

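View pics/w10.png

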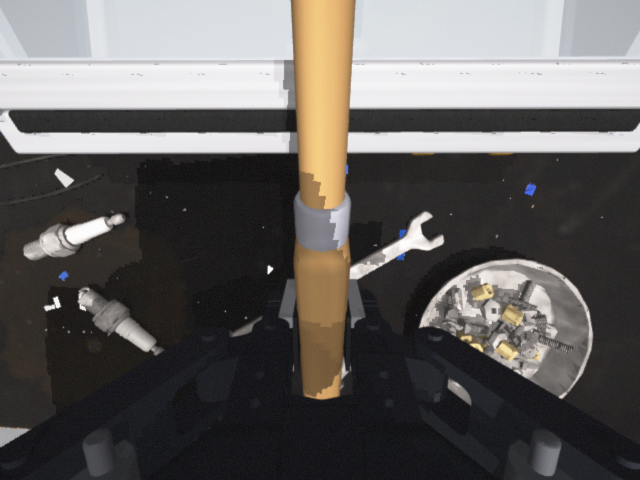

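apply_moves:
  linear:
    - [0.0005,0.0003,0]
    - [0.001,0.0005,0]
    - [0.001,0.0005,0]
  dr:
    - [0,0,0]
    - [0,0,0]
    - [0,0,0]
  claw: [0.005,0.005,0.005]

```text
time_s: 12.45
tool_pos: [0.4492, -0.0563, 0.0925]
tool_rot: [0.02, 0.707, -0.704, 0.066]
contact_force: [15.3, 0.5, 8.5]
gripper_width: 0.203
```

```bash
python3 st.py
```

```text
bend rel ring0 (slope) [-0.0894  0.0026 -0.0016] F slope [17.3773 -0.4888 -1.8339] M [ 0.1397 -3.0676 -0.0541]
[ 0.4492 -0.0563  0.0925] [0.4573 2.2874 0.2843] 0.20333729501248649 12.45 slope x in tool [-0.8826 -0.4702  0.0017] 31.95257843341082
```

apply_moves:
  linear:
    - [0.0005,0.0003,0]
    - [0.001,0.0005,0]
    - [0.001,0.0005,0]
  dr:
    - [0,0,0]
    - [0,0,0]
    - [0,0,0]
  claw: [0.005,0.005,0.005]

```text
time_s: 12.75
tool_pos: [0.4487, -0.0564, 0.092]
tool_rot: [0.02, 0.707, -0.704, 0.066]
contact_force: [17.4, 1.6, 8.8]
gripper_width: 0.205
```

```bash
python3 st.py
```

```text
bend rel ring0 (slope) [-0.09    0.0026 -0.0015] F slope [19.3802  0.4709 -2.8322] M [ 0.1573 -3.2552 -0.0515]
[ 0.4487 -0.0564  0.092 ] [0.4577 2.2897 0.2807] 0.20485817936097486 12.75 slope x in tool [-0.883  -0.4694  0.0018] 32.00626434493737
```

```bash
python3 - <<'E'
from h import *
a=optics.grab_frame("top");b=optics.grab_frame("scene")
cv2.imwrite('pics/t11.png',a);cv2.imwrite('pics/s11.png',b)
g=lambda i:np.float32(cv2.cvtColor(i,cv2.COLOR_BGR2GRAY))
xt=(slice(190,215),slice(385,430));xs=(slice(180,205),slice(335,380))
for k in(8,9,10):
    print(k,cv2.phaseCorrelate(g(cv2.imread(f'pics/t{k}.png'))[xt],g(a)[xt]),cv2.phaseCorrelate(g(cv2.imread(f'pics/s{k}.png'))[xs],g(b)[xs]))
def tm(k,n,box,img):
    t=cv2.imread(f'pics/{n}{k}.png')[box[1]:box[3],box[0]:box[2]]
    big=cv2.resize(img,None,fx=4,fy=4,interpolation=cv2.INTER_CUBIC);tb=cv2.resize(t,None,fx=4,fy=4,interpolation=cv2.INTER_CUBIC)
    r=cv2.matchTemplate(big,tb,cv2.TM_CCOEFF_NORMED);_,m,_,l=cv2.minMaxLoc(r);return np.array(l)/4,m
for k in(9,10,11):
    print(k,tm(8,'t',(390,192,425,212),cv2.imread(f'pics/t{k}.png')),tm(8,'s',(352,182,372,200),cv2.imread(f'pics/s{k}.png')))
E
```

```text
8 ((0.24948153641827986, 3.685631801322245), 1.0751710798475478) ((1.0540820961808777, 1.405792610359546), 0.6973415459526909)
9 ((0.31485482054240066, 1.6170932537226772), 1.1020067511664497) ((1.0419396110895995, 1.0195843397935338), 0.9780437842475044)
10 ((0.3664581931524502, 0.9168352667219573), 1.062782337612576) ((0.740093942425851, 0.7430430530534888), 1.0494114320543078)
9 (array([390., 194.]), 0.9751547574996948) (array([353.25, 183.25]), 0.9931430816650391)
10 (array([390., 195.]), 0.9637182950973511) (array([353.75, 183.75]), 0.9894685745239258)
11 (array([390. , 195.5]), 0.9532789587974548) (array([354., 184.]), 0.9948680996894836)
```

apply_moves:
  linear:
    - [0.0005,0.0003,0]
    - [0.001,0.0005,0]
    - [0.001,0.0005,0]
  dr:
    - [0,0,0]
    - [0,0,0]
    - [0,0,0]
  claw: [0.005,0.005,0.005]

```text
time_s: 13.15
tool_pos: [0.4486, -0.0563, 0.0917]
tool_rot: [0.021, 0.707, -0.704, 0.067]
contact_force: [18.9, 1.2, 8.9]
gripper_width: 0.203
```

```bash
python3 st.py
```

```text
bend rel ring0 (slope) [-0.0902  0.0026 -0.0015] F slope [20.6083 -0.0073 -3.5435] M [ 0.114  -3.5659 -0.0586]
[ 0.4486 -0.0563  0.0917] [0.458  2.2916 0.2767] 0.20266442837732168 13.15 slope x in tool [-0.8838 -0.4679  0.0019] 32.099347149406675
```

apply_moves:
  linear:
    - [-0.003,-0.0015,0]
    - [-0.006,-0.003,0]
    - [-0.009,-0.005,0]
    - [-0.01,-0.0055,0]
    - [-0.01,-0.0055,0]
  dr:
    - [0,0,0]
    - [0,0,0]
    - [0,0,0]
    - [0,0,0]
    - [0,0,0]
  claw: [0.005,0.005,0.005,0.005,0.005]

```text
time_s: 13.65
tool_pos: [0.449, -0.0565, 0.0955]
tool_rot: [0.015, 0.707, -0.705, 0.06]
contact_force: [0.7, 1.3, -1.0]
gripper_width: 0.207
```

```bash
python3 st.py; python3 look.py 12 370 180 330 160; cat > tm.py <<'E'
from h import *
import sys
def tm(k,n,box,ref=8):
    t=cv2.imread(f'pics/{n}{ref}.png')[box[1]:box[3],box[0]:box[2]];img=cv2.imread(f'pics/{n}{k}.png')
    big=cv2.resize(img,None,fx=8,fy=8,interpolation=cv2.INTER_CUBIC);tb=cv2.resize(t,None,fx=8,fy=8,interpolation=cv2.INTER_CUBIC)
    r=cv2.matchTemplate(big[1200:1900],tb,cv2.TM_CCOEFF_NORMED);_,m,_,l=cv2.minMaxLoc(r);return np.array(l)/8+[0,150],m
for k in sys.argv[1:]: print(k,tm(k,'t',(390,192,425,212)),tm(k,'s',(352,182,372,200)))
E
python3 tm.py 8 9 10 11 12
```

```text
bend rel ring0 (slope) [-0.088   0.0023 -0.0018] F slope [ 0.1126  1.2069 -1.2685] M [ 0.0681 -0.1526 -0.0146]
[ 0.449  -0.0565  0.0955] [0.4545 2.2719 0.3185] 0.20715593279324226 13.65 slope x in tool [-0.8752 -0.4837  0.0012] 31.071325557149212
[ 0.449  -0.0565  0.0955] [0.7273 0.7268 0.0524] 0.2061008050139774 13.75 [ 0.1342  0.4546 -0.1464  2.2719  0.1841  0.3185 -1.673 ]
8 (array([390., 192.]), 0.9990316033363342) (array([352., 182.]), 0.998806893825531)
9 (array([390., 194.]), 0.9751011729240417) (array([353.25, 183.25]), 0.9931281208992004)
10 (array([390.   , 194.875]), 0.9651907682418823) (array([353.75, 183.75]), 0.9894680976867676)
11 (array([389.875, 195.375]), 0.954889714717865) (array([354., 184.]), 0.9948422312736511)
12 (array([390.  , 194.75]), 0.9632502794265747) (array([353.625, 183.625]), 0.9904106855392456)
```

View pics/l12.png

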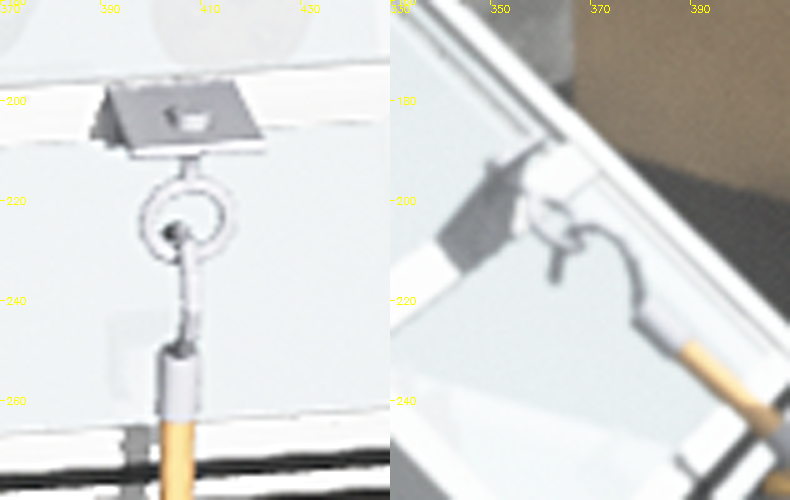

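apply_moves:
  linear:
    - [-0.003,-0.0015,0]
    - [-0.005,-0.003,0]
    - [-0.006,-0.0035,0]
    - [-0.006,-0.0035,0]
    - [-0.006,-0.0035,0]
  dr:
    - [0,0,0]
    - [0,0,0]
    - [0,0,0]
    - [0,0,0]
    - [0,0,0]
  claw: [0.005,0.005,0.005,0.005,0.005]

```text
time_s: 14.25
tool_pos: [0.4549, -0.0562, 0.0998]
tool_rot: [0.015, 0.707, -0.705, 0.06]
contact_force: [-0.1, -0.5, -1.6]
gripper_width: 0.201
```

```bash
python3 st.py; python3 look.py 13 370 180 330 160; python3 tm.py 12 13
```

```text
bend rel ring0 (slope) [-0.0806  0.0022 -0.0016] F slope [-0.9888 -0.531  -1.2418] M [-0.0642  0.22    0.003 ]
[ 0.4549 -0.0562  0.0998] [0.4513 2.254  0.3396] 0.20127436218915465 14.25 slope x in tool [-0.8754 -0.4835  0.0011] 31.0877554478406
[ 0.4548 -0.0562  0.0998] [-0.3634 -0.6482 -1.3365] 0.20254883669657756 14.35 [ 0.137   0.4513 -0.1519  2.2542  0.1797  0.3395 -1.6697]
12 (array([390.  , 194.75]), 0.9632502794265747) (array([353.625, 183.625]), 0.9904106855392456)
13 (array([390.  , 194.75]), 0.9645727872848511) (array([353.625, 183.625]), 0.990232527256012)
```

View pics/l13.png

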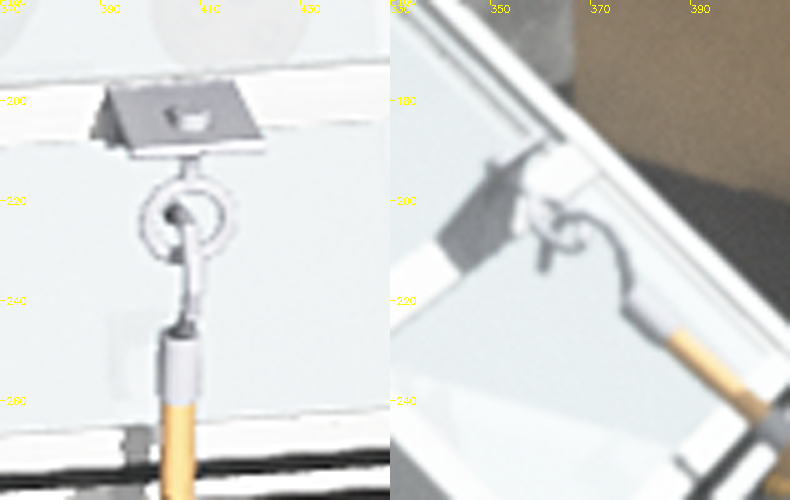

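```bash
python3 - <<'E'
from h import *
import pickle
g=pickle.load(open('grasp.pkl','rb'));s=arm.state()
T=R.from_quat(s['tool_rot']);Rr=T*tgt(0,0,25,-1).inv();p=s['tool_pos']
for d in(.02,.06):print("lift",*rel(p+Rr.apply([0,0,d]),T))
T2=TG; P2=p+Rr.apply([0,0,.06])+[-.03,0,.10];print("up",P2,*rel(P2,T2))
E
```

```text
lift [ 0.0085 -0.0181 -0.    ] [0. 0. 0.]
lift [ 0.0254 -0.0544  0.    ] [0. 0. 0.]
up [ 0.3939 -0.0581  0.2511] [ 0.0445 -0.157  -0.0018] [-0.0317  0.0546  3.9187]
```

apply_moves:
  linear:
    - [0.003,-0.006,0]
    - [0.006,-0.013,0]
    - [0.009,-0.02,0]
    - [0.013,-0.028,0]
    - [0.017,-0.036,0]
    - [0.021,-0.045,0]
    - [0.025,-0.054,0]
    - [0.02,-0.08,0]
    - [0.015,-0.12,0]
    - [0.015,-0.152,0]
    - [0.015,-0.152,0]
    - [0.015,-0.152,0]
  dr:
    - [0,0,0]
    - [0,0,0]
    - [0,0,0]
    - [0,0,0]
    - [0,0,0]
    - [0,0,0]
    - [0,0,0]
    - [0,0,0]
    - [0,0,2]
    - [0,0,4]
    - [0,0,4]
    - [0,0,4]
  claw: [0.005,0.005,0.005,0.005,0.005,0.005,0.005,0.005,0.005,0.005,0.005,0.005]

```text
time_s: 15.55
tool_pos: [0.4237, -0.0583, 0.2501]
tool_rot: [0.04, 0.705, -0.702, 0.085]
contact_force: [-0.7, 0.4, -0.9]
gripper_width: 0.2
```

```bash
python3 st.py; python3 look.py 14 370 180 330 100; python3 tm.py 13 14
```

```text
bend rel ring0 (slope) [-0.0196  0.0021  0.1523] F slope [-1.1008  0.4826 -0.38  ] M [-0.064   0.2275  0.0115]
[ 0.4237 -0.0583  0.2501] [0.1344 2.1706 0.6639] 0.20049412717372128 15.55 slope x in tool [-0.9077 -0.4197  0.001 ] 35.18309629401583
[ 0.4235 -0.058   0.2487] [ 0.052  -0.1297 -1.2819] 0.20055699651717263 15.65 [ 0.2634  0.1373 -0.2539  2.1712  0.0344  0.6635 -1.5172]
13 (array([390.  , 194.75]), 0.9645727872848511) (array([353.625, 183.625]), 0.990232527256012)
14 (array([390.  , 194.75]), 0.9639358520507812) (array([353.625, 183.625]), 0.9901162981987)
```

View pics/s14.png

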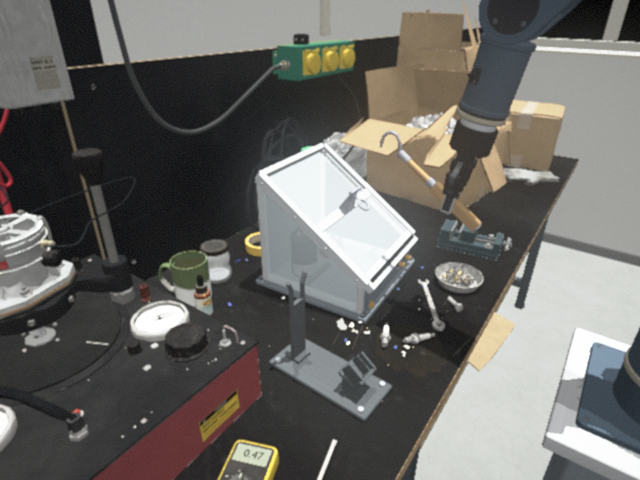

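View pics/t14.png

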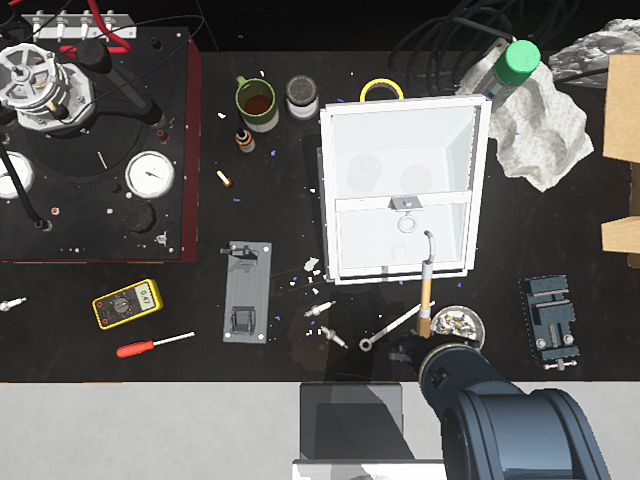

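```bash
python3 - <<'E'
from h import *
a=cv2.imread('pics/t14.png');b=cv2.imread('pics/s14.png')
grid(a,400,220,70,130,5,'/tmp/a.png');grid(b,375,120,90,130,5,'/tmp/b.png')
cv2.imwrite('pics/l14b.png',np.hstack([cv2.imread('/tmp/a.png'),cv2.imread('/tmp/b.png')])[:600])
s=arm.state();Rr=R.from_quat(s['tool_rot'])*tgt(0,0,25,-1).inv()
W=s['tool_pos']+Rr.apply([[.176,0,-.02],[.138,0,0],[.045,0,0],[-.075,0,0]]);print(proj("top",W),proj("scene",W))
E
```

```text
[[424.5975 231.1587]
 [426.4949 261.28  ]
 [423.4373 313.4011]
 [420.0065 371.8826]] [[379.3471 146.1978]
 [398.7059 152.2465]
 [432.2915 184.9475]
 [476.6136 228.1023]]
```

View pics/l14b.png

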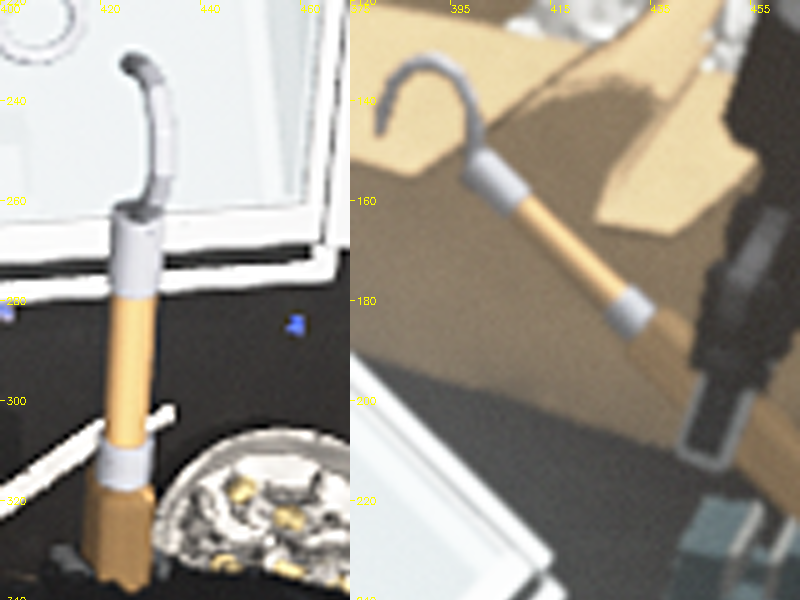

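```bash
python3 - <<'E'
from h import *
import pickle
s=arm.state();T=R.from_quat(s['tool_rot'])
for t,sc in (((425.5,233),(380.8,146.4)),((426.8,262),(401,153))):
    x,e=tri([("top",t,None),("scene",sc,None)]);print(T.inv().apply(x-s['tool_pos']),e)
print(tgt(0,0,25,-1).inv().apply([.138,0,0]))
g=pickle.load(open('grasp.pkl','rb'));Tg=R.from_quat(g['tool_rot']);Rr=rodR(-.044)
G=g['tool_pos']
print("over",*rel(G+Rr.apply([0,0,.05])+[0,0,.1],Tg)); print("above",*rel(G+Rr.apply([0,0,.05]),Tg))
E
```

```text
[-0.1653 -0.0565  0.0011] [ 0.0056  0.0109 -0.0174 -0.0014]
[-0.1228 -0.0574  0.0011] [ 0.3605  0.756  -1.1682 -0.0559]
[-0.1251 -0.0583  0.    ]
over [-0.0478  0.0281 -0.3114] [ 1.0101  5.8985 -0.0133]
above [-0.0304  0.1266 -0.3114] [ 1.0101  5.8985 -0.0133]
```

apply_moves:
  linear:
    - [-0.005,0,-0.04]
    - [-0.01,0,-0.09]
    - [-0.015,0,-0.135]
    - [-0.02,0,-0.18]
    - [-0.03,0,-0.225]
    - [-0.04,0.01,-0.27]
    - [-0.048,0.02,-0.311]
    - [-0.048,0.028,-0.311]
    - [-0.048,0.028,-0.311]
    - [-0.048,0.028,-0.311]
  dr:
    - [0,0,0]
    - [0,1,0]
    - [0.2,2,0]
    - [0.4,3,0]
    - [0.6,4,0]
    - [0.8,5,0]
    - [1,5.9,0]
    - [1,5.9,0]
    - [1,5.9,0]
    - [1,5.9,0]
  claw: [0.005,0.005,0.005,0.005,0.005,0.005,0.005,0.005,0.005,0.005]

```text
time_s: 16.65
tool_pos: [0.4558, 0.2543, 0.2289]
tool_rot: [-0.076, -0.702, 0.706, -0.047]
contact_force: [-0.1, 0.2, 0.1]
gripper_width: 0.196
```

```bash
cat > back.py <<'E'
from h import *
import pickle
s=arm.state();print(s['tool_pos'],s['contact_force'],s['time_s'],s['joints'][6])
g=pickle.load(open('grasp.pkl','rb'));Tg=R.from_quat(g['tool_rot']);Rr=rodR(-.044);G=g['tool_pos']
for d in(.05,.03,.01,0): print(d,*rel(G+Rr.apply([0,0,d]),Tg))
E
python3 back.py
```

```text
[0.4558 0.2543 0.2289] [-0.0522  0.1768  0.1104] 16.65 -2.590586112379191
0.05 [ 0.0176  0.0981 -0.0018] [-0.1187 -0.0123  0.0357]
0.03 [ 0.0092  0.1162 -0.0018] [-0.1187 -0.0123  0.0357]
0.01 [ 0.0007  0.1343 -0.0018] [-0.1187 -0.0123  0.0357]
0 [-0.0035  0.1434 -0.0018] [-0.1187 -0.0123  0.0357]
```

apply_moves:
  linear:
    - [0.006,0.04,-0.002]
    - [0.012,0.07,-0.002]
    - [0.015,0.09,-0.002]
    - [0.0155,0.103,-0.002]
    - [0.0155,0.103,-0.002]
    - [0.0155,0.103,-0.002]
  dr:
    - [0,0,0]
    - [0,0,0]
    - [0,0,0]
    - [0,0,0]
    - [0,0,0]
    - [0,0,0]
  claw: [0.005,0.005,0.005,0.005,0.005,0.005]

```text
time_s: 17.25
tool_pos: [0.4594, 0.2566, 0.1264]
tool_rot: [-0.077, -0.703, 0.706, -0.048]
contact_force: [-0.3, -0.5, -0.8]
gripper_width: 0.2
```

```bash
python3 back.py; python3 look.py 15 205 195 250 230;python3 - <<'E'
from h import *
im=optics.grab_frame("wrist");cv2.imwrite('pics/w15.png',im)
E
```

```text
[0.4594 0.2566 0.1264] [-0.3171 -0.4734 -0.8029] 17.25 -2.751726421056889
0.05 [ 0.0034 -0.0034  0.0008] [-0.0239 -0.0782 -0.1106]
0.03 [-0.005   0.0147  0.0008] [-0.0239 -0.0782 -0.1106]
0.01 [-0.0134  0.0329  0.0009] [-0.0239 -0.0782 -0.1106]
0 [-0.0177  0.042   0.0009] [-0.0239 -0.0782 -0.1106]
[0.4596 0.2573 0.127 ] [ 0.0314  0.1362 -1.4755] 0.2032402769910234 17.35 [-0.4965  0.4671 -0.2507  2.1007  0.4951  0.5065 -2.752 ]
```

View pics/l15.png

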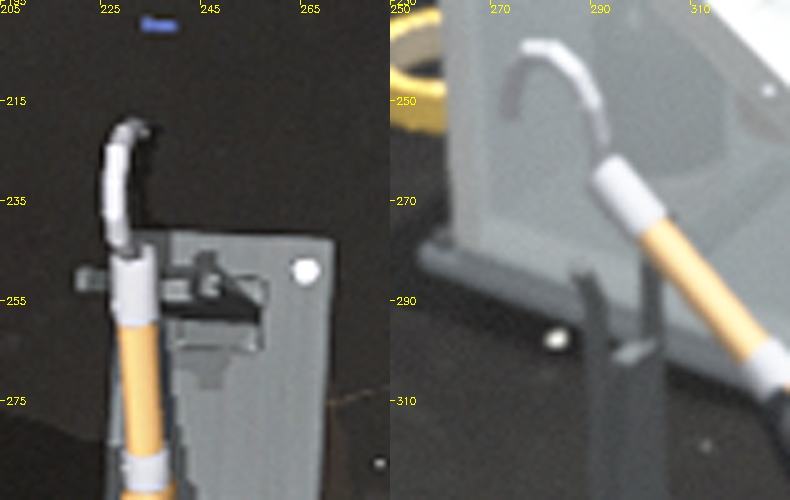

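View pics/w15.png

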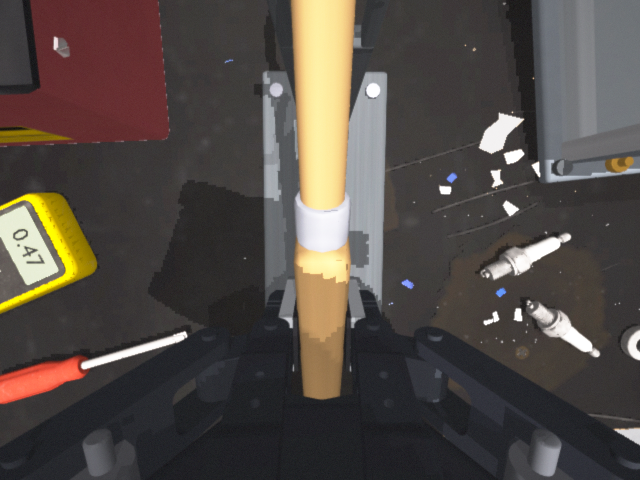

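apply_moves:
  linear:
    - [-0.002,0.008,0.001]
    - [-0.005,0.015,0.002]
    - [-0.008,0.021,0.002]
    - [-0.0115,0.029,0.002]
    - [-0.0115,0.029,0.002]
    - [-0.0115,0.029,0.002]
  dr:
    - [0,0,0]
    - [0,0,0]
    - [0,0,0]
    - [0,0,0]
    - [0,0,0]
    - [0,0,0]
  claw: [0.005,0.005,0.005,0.005,0.005,0.005]

```text
time_s: 18.0
tool_pos: [0.4758, 0.2548, 0.0989]
tool_rot: [-0.077, -0.703, 0.705, -0.048]
contact_force: [-0.9, 0.6, -1.3]
gripper_width: 0.204
```

```bash
python3 back.py; python3 look.py 16 205 195 250 230
```

```text
[0.4758 0.2548 0.0989] [-0.8869  0.6407 -1.3398] 18.0 -2.7584278489773313
0.05 [ 0.0148 -0.0334 -0.0003] [-0.0033 -0.0167 -0.0907]
0.03 [ 0.0064 -0.0152 -0.0003] [-0.0033 -0.0167 -0.0907]
0.01 [-0.0021  0.0029 -0.0003] [-0.0033 -0.0167 -0.0907]
0 [-0.0063  0.012  -0.0002] [-0.0033 -0.0167 -0.0907]
[0.4754 0.2548 0.099 ] [-0.724   0.8689 -1.9372] 0.19936728180040064 18.1 [-0.5044  0.5249 -0.2098  2.0968  0.5266  0.4497 -2.7585]
```

View pics/l16.png

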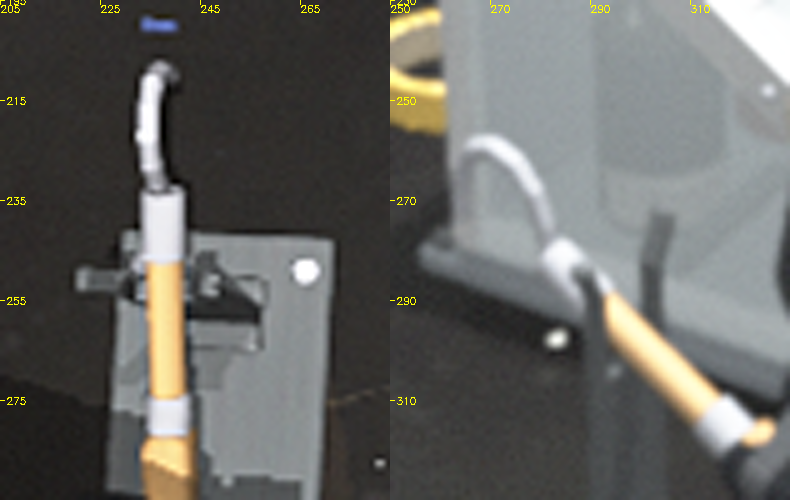

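apply_moves:
  linear:
    - [-0.002,0.004,0]
    - [-0.004,0.008,0]
    - [-0.006,0.0115,0]
    - [-0.006,0.0115,0]
    - [-0.006,0.0115,0]
  dr:
    - [0,0,0]
    - [0,0,0]
    - [0,0,0]
    - [0,0,0]
    - [0,0,0]
  claw: [0.005,0.005,0.005,0.005,0.005]

```text
time_s: 18.6
tool_pos: [0.4804, 0.2549, 0.0926]
tool_rot: [-0.076, -0.703, 0.706, -0.049]
contact_force: [-35.2, -8.3, 71.2]
gripper_width: 0.205
```

```bash
python3 back.py; python3 look.py 17 205 195 250 230
```

```text
[0.4804 0.2549 0.0926] [-35.247   -8.2804  71.1542] 18.6 -2.7591328679824705
0.05 [ 0.0182 -0.0404 -0.0001] [-0.0017  0.1307 -0.1334]
0.03 [ 0.0097 -0.0222 -0.0001] [-0.0017  0.1307 -0.1334]
0.01 [ 0.0013 -0.0041 -0.    ] [-0.0017  0.1307 -0.1334]
0 [-0.0029  0.005   0.    ] [-0.0017  0.1307 -0.1334]
[0.4804 0.2548 0.0926] [-35.3027  -7.29    71.3458] 0.2019903258104854 18.7 [-0.5055  0.5393 -0.2012  2.0925  0.5355  0.4378 -2.7591]
```

View pics/l17.png

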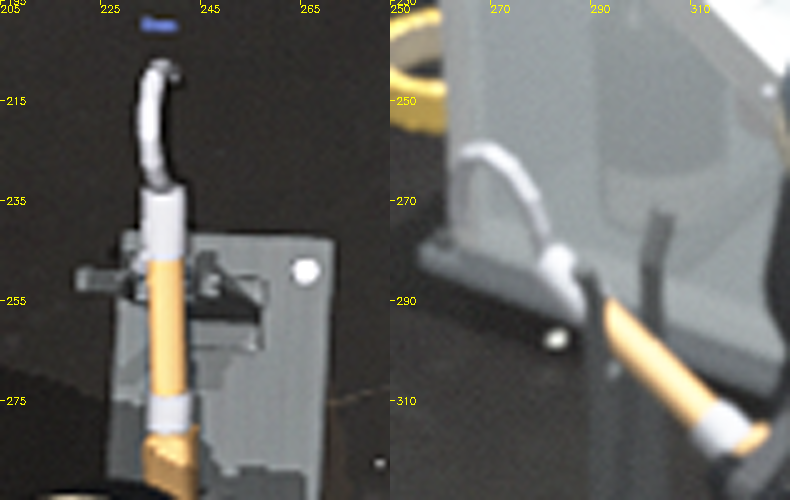

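apply_moves:
  linear:
    - [0.004,-0.0075,0]
    - [0.006,-0.0115,0]
    - [0.006,-0.0115,0]
  dr:
    - [0,0,0]
    - [0,0,0]
    - [0,0,0]
  claw: [0.005,0.005,0.005]

```text
time_s: 19.0
tool_pos: [0.4754, 0.255, 0.0995]
tool_rot: [-0.077, -0.703, 0.705, -0.048]
contact_force: [-0.5, -0.1, -0.9]
gripper_width: 0.203
```

```bash
python3 back.py; python3 - <<'E'
from h import *
b=cv2.imread('pics/s17.png');c=optics.grab_frame("scene");a=optics.grab_frame("top");cv2.imwrite('pics/s18.png',c);cv2.imwrite('pics/t18.png',a)
grid(b,300,290,110,130,6,'/tmp/a.png');grid(c,270,260,130,130,5,'pics/s18c.png');grid(a,205,195,80,150,4,'pics/t18c.png')
cv2.imwrite('pics/s17c.png',cv2.imread('/tmp/a.png')[:600])
E
```

```text
[0.4754 0.255  0.0995] [-0.4955 -0.1495 -0.9106] 19.0 -2.7573308101183294
0.05 [ 0.0145 -0.0327 -0.0002] [ 0.029   0.0108 -0.1132]
0.03 [ 0.006  -0.0146 -0.0001] [ 0.029   0.0108 -0.1132]
0.01 [-0.0024  0.0036 -0.0001] [ 0.029   0.0108 -0.1132]
0 [-0.0066  0.0127 -0.0001] [ 0.029   0.0108 -0.1132]
```

View pics/s17c.png

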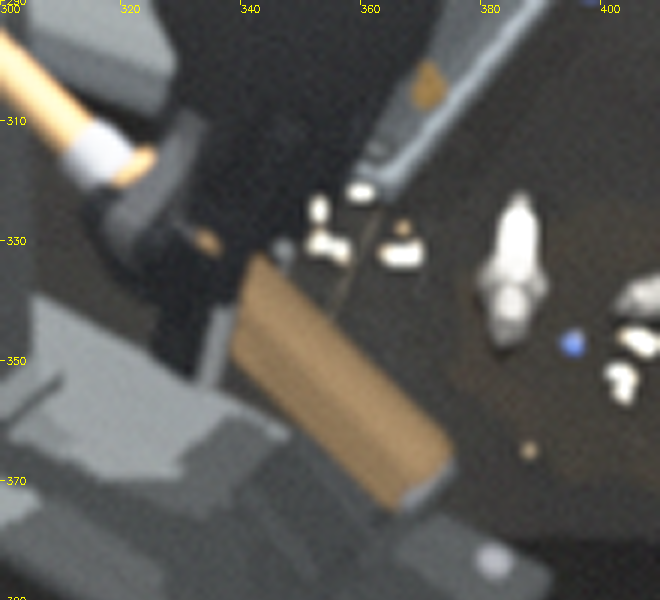

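View pics/s18c.png

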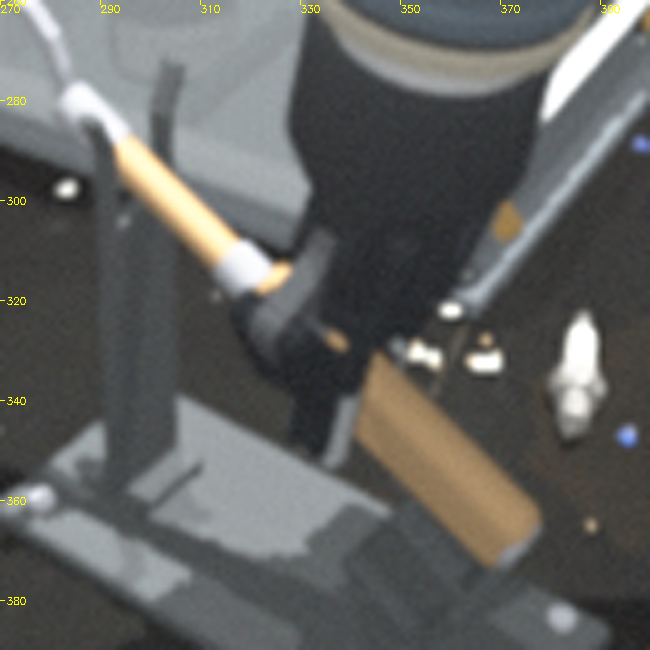

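View pics/t18c.png

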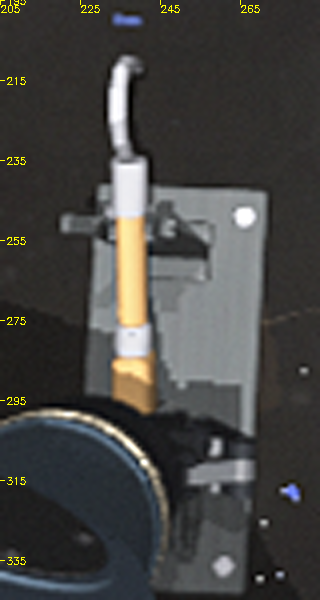

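```bash
python3 - <<'E'
from h import *
def tm(a,b,box):
    t=a[box[1]:box[3],box[0]:box[2]];f=8
    y0,x0=box[1]-25,box[0]-25
    big=cv2.resize(b[y0:box[3]+25,x0:box[2]+25],None,fx=f,fy=f,interpolation=cv2.INTER_CUBIC);tb=cv2.resize(t,None,fx=f,fy=f,interpolation=cv2.INTER_CUBIC)
    r=cv2.matchTemplate(big,tb,cv2.TM_CCOEFF_NORMED);_,m,_,l=cv2.minMaxLoc(r);return np.array(l)/f-25,m
L=lambda n:cv2.imread(f'pics/{n}.png')
for k in('17','18'):
  for nm,bt,bs,pt,ps in(("hook",(228,205,245,250),(258,250,298,290),(237.2,232.5),(283.5,278)),("ferr",(230,266,248,284),(304,308,324,328),(239,274.5),(313,318))):
    dt,mt=tm(L('top0'),L('t'+k),bt);ds,ms=tm(L('scene0'),L('s'+k),bs)
    a,_=tri([("top",pt,None),("scene",ps,None)]);b,_=tri([("top",pt+dt,None),("scene",ps+ds,None)])
    print(k,nm,dt,mt,ds,ms,a,"shift in rod axes mm",rodR(-.044).inv().apply(b-a)*1e3)
E
```

```text
17 hook [ 0.75 -1.  ] 0.9586959481239319 [-2.5    4.375] 0.7347370386123657 [0.5959 0.2476 0.1671] shift in rod axes mm [ -2.7369   1.2838 -10.603 ]
17 ferr [-0.25  1.75] 0.9014711976051331 [ 0.125 -1.625] 0.8925580382347107 [0.5255 0.2536 0.1156] shift in rod axes mm [0.8463 0.3113 4.8641]
18 hook [0.375 0.75 ] 0.96233731508255 [0. 1.] 0.9193852543830872 [0.5959 0.2476 0.1671] shift in rod axes mm [-1.6342 -0.0364 -1.2591]
18 ferr [-0.875  4.25 ] 0.8995221853256226 [-3.125 -8.75 ] 0.8594763278961182 [0.5255 0.2536 0.1156] shift in rod axes mm [ 9.3509  1.6655 17.2975]
```

```bash
python3 - <<'E'
from h import *
N=tgt(0,0,25,-1)
pts=[[.16,0,.0255],[.05,0,0],[.138,0,0],[.176,0,-.02],[-.075,0,0]]
print("seat",proj("scene",rodR(-.044).apply(pts)+[.4848,.2535,.09]).round(1).tolist())
for nm,p in(("15",[.4596,.2573,.127]),("16",[.4754,.2548,.099]),("17",[.4804,.2548,.0926]),("18",[.4754,.255,.0995])):
    T=R.from_quat(arm.state()['tool_rot']);W=(T*N.inv()).apply(pts)+p
    print(nm,proj("scene",W).round(1).tolist(),proj("top",W).round(1).tolist())
E
```

```text
seat [[279.4, 259.5], [314.2, 316.0], [281.6, 276.8], [263.6, 266.1], [362.8, 374.4]]
15 [[288.9, 245.7], [325.4, 304.8], [291.0, 264.0], [271.9, 253.1], [376.7, 365.5]] [[226.3, 240.3], [233.2, 287.2], [230.2, 244.3], [231.1, 218.8], [237.1, 341.4]]
16 [[282.9, 257.0], [318.3, 314.2], [285.0, 274.5], [266.7, 263.7], [367.7, 373.2]] [[231.4, 232.6], [237.6, 278.6], [234.9, 236.7], [235.8, 212.2], [241.0, 331.6]]
17 [[280.7, 259.4], [315.9, 316.2], [282.9, 276.7], [264.7, 265.9], [364.8, 374.8]] [[232.1, 230.1], [238.2, 276.0], [235.6, 234.3], [236.5, 209.9], [241.6, 328.8]]
18 [[282.8, 256.8], [318.2, 314.0], [285.0, 274.3], [266.6, 263.5], [367.7, 373.1]] [[231.2, 232.6], [237.4, 278.6], [234.7, 236.7], [235.6, 212.1], [240.9, 331.7]]
```

apply_moves:
  linear:
    - [0.0,-0.009,0]
    - [0.003,-0.017,0]
    - [0.007,-0.025,0]
    - [0.011,-0.033,0]
    - [0.011,-0.033,0]
  dr:
    - [0,0,0]
    - [0,0,0]
    - [0,0,0]
    - [0,0,0]
    - [0,0,0]
  claw: [0.005,0.005,0.005,0.005,0.005]

```text
time_s: 19.6
tool_pos: [0.4584, 0.256, 0.1311]
tool_rot: [-0.077, -0.703, 0.705, -0.049]
contact_force: [0.9, 0.6, -1.3]
gripper_width: 0.201
```

```bash
python3 back.py; python3 look.py 19 205 195 250 220; python3 - <<'E'
from h import *
b=cv2.imread('pics/s19.png');grid(b,300,270,120,120,5,'pics/s19c.png')
s=arm.state();N=tgt(0,0,25,-1)
pts=[[.176,0,-.02],[.138,0,0],[.045,0,0],[-.075,0,0]]
W=(R.from_quat(s['tool_rot'])*N.inv()).apply(pts)+s['tool_pos'];print(proj("scene",W).round(1).tolist(),proj("top",W).round(1).tolist())
E
```

```text
[0.4584 0.256  0.1311] [ 0.9021  0.5723 -1.344 ] 19.6 -2.736311481035927
0.05 [0.0032 0.0014 0.0001] [ 0.072   0.0259 -0.1603]
0.03 [-0.0052  0.0196  0.0002] [ 0.072   0.0259 -0.1603]
0.01 [-0.0136  0.0377  0.0002] [ 0.072   0.0259 -0.1603]
0 [-0.0178  0.0468  0.0003] [ 0.072   0.0259 -0.1603]
[0.4589 0.2556 0.1303] [ 0.6987  0.0576 -0.9884] 0.20078031891160011 19.7 [-0.4963  0.4599 -0.2475  2.1007  0.4825  0.5114 -2.7364]
[[272.8, 251.1], [291.9, 261.9], [328.4, 305.1], [377.7, 363.5]] [[231.7, 219.0], [230.8, 244.5], [234.0, 290.0], [237.6, 342.0]]
```

View pics/l19.png

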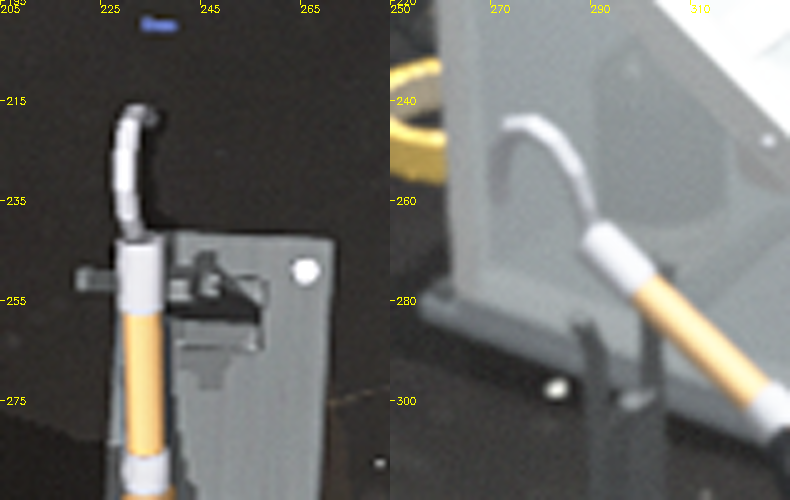

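View pics/s19c.png

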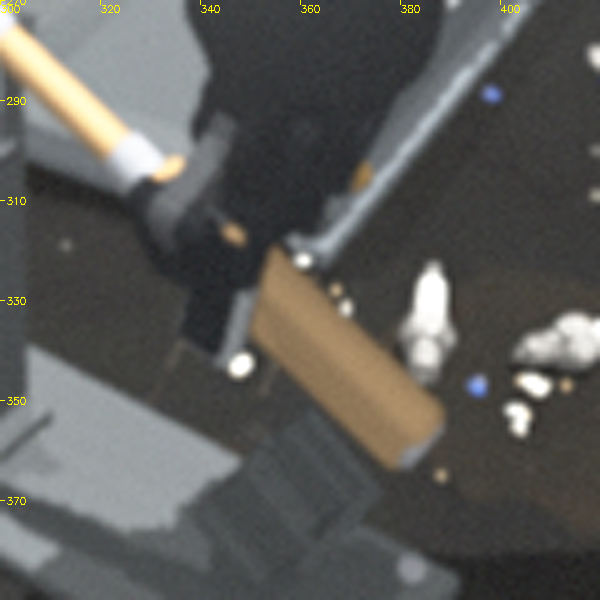

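```bash
python3 - <<'E'
from h import *
s=arm.state();N=tgt(0,0,25,-1);Rr=R.from_quat(s['tool_rot'])*N.inv()
for t,c in(((235,218.6),(271.4,260.6)),((232.8,243),(290.6,266.4))):
    x,e=tri([("top",t,None),("scene",c,None)]);print((Rr.inv().apply(x-s['tool_pos'])*1e3).round(1),e.round(2))
# ferrule (x~.05): scene
x,e=tri([("top",(234.3,289),None),("scene",(326.8,303),None)]);print((Rr.inv().apply(x-s['tool_pos'])*1e3).round(1),e.round(2))
E
```

```text
[167.5  -1.  -39.8] [-0.25 -0.38  0.45  0.09]
[135.  -1. -11.] [-0.07 -0.12  0.13  0.02]
[48.7 -0.4  0.7] [-0.27 -0.48  0.5   0.07]
```

apply_moves:
  linear:
    - [0,0,0]
    - [0,0,0]
    - [0,0,0]
  dr:
    - [0,0,3.5]
    - [0,0,7]
    - [0,0,7]
  claw: [0.005,0.005,0.005]

```text
time_s: 20.0
tool_pos: [0.4578, 0.256, 0.1296]
tool_rot: [-0.119, -0.697, 0.701, -0.092]
contact_force: [-0.6, 0.3, -1.3]
gripper_width: 0.202
```

```bash
python3 look.py 20 205 195 250 215; python3 - <<'E'
from h import *
b=cv2.imread('pics/s20.png');grid(b,300,270,120,120,5,'pics/s20c.png')
s=arm.state();N=tgt(0,0,25,-1)
pts=[[.176,0,-.02],[.138,0,0],[.045,0,0],[-.075,0,0]]
W=(R.from_quat(s['tool_rot'])*N.inv()*R.from_euler('y',7,degrees=True)).apply(pts)+s['tool_pos'];print(proj("scene",W).round(1).tolist(),proj("top",W).round(1).tolist())
E
```

```text
[0.458  0.2562 0.1296] [-0.1406  0.0498 -1.7572] 0.20139408654154167 20.1 [-0.8132  0.4423  0.108   2.198   0.5159  0.3251 -2.8052]
[[272.8, 251.9], [292.0, 262.7], [328.6, 305.9], [378.0, 364.2]] [[231.1, 219.5], [230.3, 245.1], [233.6, 290.5], [237.4, 342.4]]
```

View pics/l20.png

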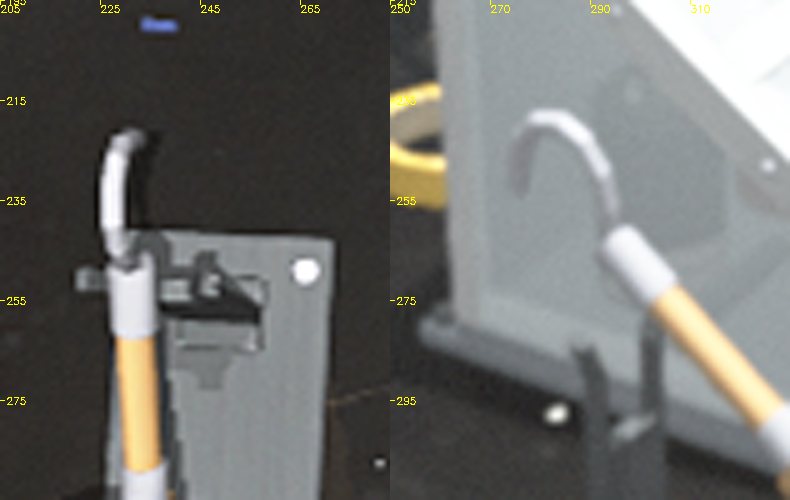

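View pics/s20c.png

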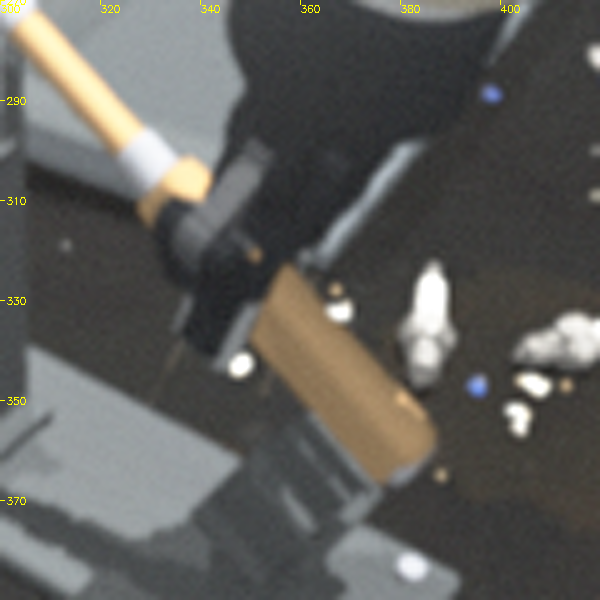

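```bash
cat > seat.py <<'E'
from h import *
import sys
# args: tip top, tip scene, collar top, collar scene
a=list(map(float,sys.argv[1:9]))
s=arm.state();N=tgt(0,0,25,-1);T=R.from_quat(s['tool_rot'])
tip,_=tri([("top",a[0:2],None),("scene",a[2:4],None)]);col,_=tri([("top",a[4:6],None),("scene",a[6:8],None)])
S=np.array([.4848,.2535,.09]);Rs=rodR(-.044)
# same measure bias from seat pics
tip0=S+Rs.apply([.176,0,-.02]);col0=S+Rs.apply([.138,0,0])
print("tip,col rel seat (rod axes mm)",(Rs.inv().apply(tip-tip0)*1e3).round(1),(Rs.inv().apply(col-col0)*1e3).round(1))
B=(T.inv()*Rs).as_matrix();print("rod x in tool",B[:,0],"rod z in tool",B[:,2],"y",B[:,1])
d=np.array([tip,col]);print("tool pos rel seat",(Rs.inv().apply(s['tool_pos']-S)*1e3).round(1), s['joints'])
E
python3 seat.py 232.4 221.6 275.6 253.4 231 248 295 262
echo initial; python3 seat.py 238.5 209.5 265 265.5 237.2 232.5 282.5 277.5|head -1
```

```text
tip,col rel seat (rod axes mm) [-3.6  0.3 48.2] [-2.1  0.4 52.9]
rod x in tool [-0.9516 -0.3073  0.0052] rod z in tool [ 0.3073 -0.9516 -0.0026] y [-0.0057  0.0009 -1.    ]
tool pos rel seat [ 0.7  1.6 47.9] [-0.8132  0.4423  0.108   2.198   0.5159  0.3251 -2.8052]
initial
tip,col rel seat (rod axes mm) [-1.6 -1.4  3. ] [-1.7 -0.6 -0.4]
```

apply_moves:
  linear:
    - [-0.006,-0.002,0.001]
    - [-0.009,0.007,0.001]
    - [-0.012,0.016,0.001]
    - [-0.014,0.024,0.001]
    - [-0.016,0.03,0.001]
    - [-0.0174,0.0344,0.001]
    - [-0.0174,0.0344,0.001]
  dr:
    - [0,0,0]
    - [0,0,0]
    - [0,0,0]
    - [0,0,0]
    - [0,0,0]
    - [0,0,0]
    - [0,0,0]
  claw: [0.005,0.005,0.005,0.005,0.005,0.005,0.005]

```text
time_s: 20.8
tool_pos: [0.4856, 0.2531, 0.1014]
tool_rot: [-0.119, -0.697, 0.702, -0.091]
contact_force: [-0.5, 0.1, -1.8]
gripper_width: 0.203
```

```bash
python3 look.py 21 205 195 250 225; python3 - <<'E'
from h import *
b=cv2.imread('pics/s21.png');grid(b,300,270,120,120,5,'pics/s21c.png')
E
```

```text
[0.4854 0.2534 0.102 ] [-0.2289  0.6234 -0.9971] 0.20459571718026445 20.9 [-0.7785  0.5153  0.1258  2.174   0.5305  0.2638 -2.7875]
```

View pics/l21.png

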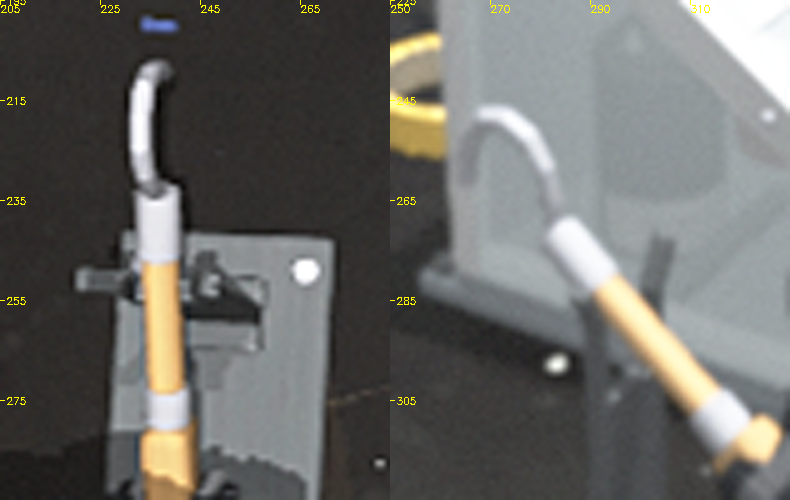

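View pics/s21c.png

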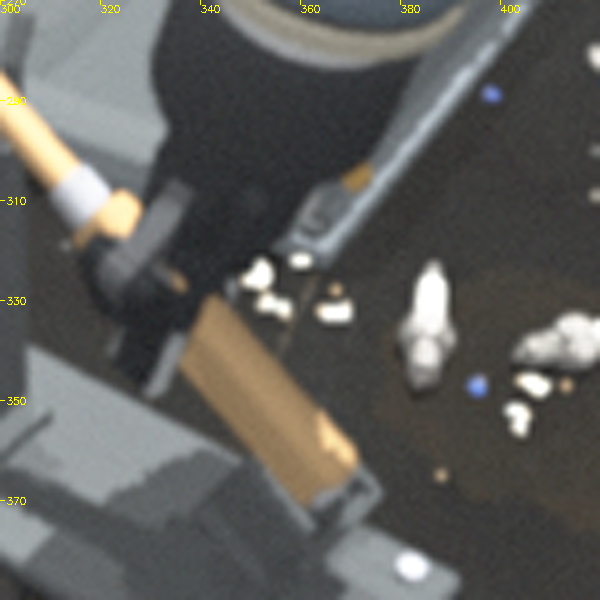

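```bash
python3 seat.py 238 208.6 265.6 261 236.6 232.4 284 269.4
```

```text
tip,col rel seat (rod axes mm) [ 3.3 -2.4 10.6] [ 6.1 -2.7 14. ]
rod x in tool [-0.9515 -0.3076  0.0029] rod z in tool [ 0.3076 -0.9515 -0.002 ] y [-0.0034  0.001  -1.    ]
tool pos rel seat [ 7.4 -0.   9.5] [-0.7785  0.5153  0.1258  2.174   0.5305  0.2638 -2.7875]
```

apply_moves:
  linear:
    - [-0.001,0.003,0]
    - [-0.002,0.006,0]
    - [-0.003,0.009,0]
    - [-0.003,0.009,0]
  dr:
    - [0,0,0]
    - [0,0,0]
    - [0,0,0]
    - [0,0,0]
  claw: [0.005,0.005,0.005,0.005]

```text
time_s: 21.3
tool_pos: [0.4912, 0.2532, 0.0941]
tool_rot: [-0.119, -0.697, 0.701, -0.091]
contact_force: [-0.4, 0.4, -0.4]
gripper_width: 0.201
```

```bash
python3 look.py 22 205 195 250 225; python3 - <<'E'
from h import *
b=cv2.imread('pics/s22.png');grid(b,300,270,120,120,5,'pics/s22c.png')
E
```

```text
[0.491  0.2532 0.0943] [ 0.2384  0.1083 -1.3003] 0.20466321955311378 21.4 [-0.7747  0.5344  0.1327  2.1696  0.5361  0.2466 -2.7878]
```

View pics/l22.png

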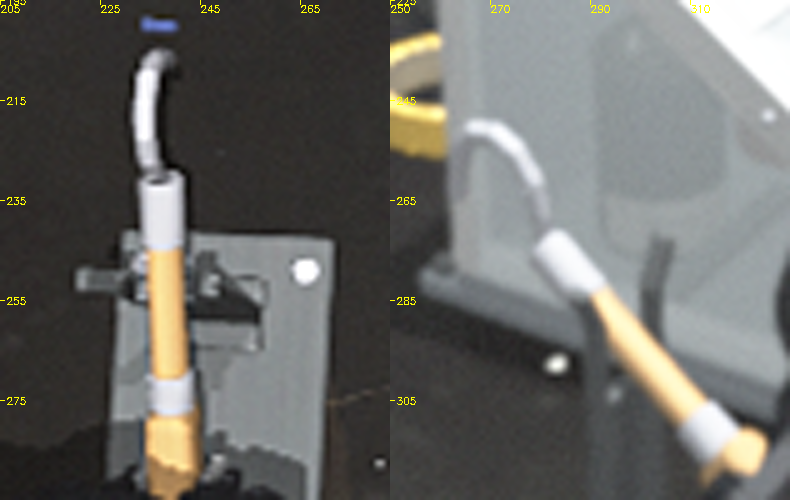

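View pics/s22c.png

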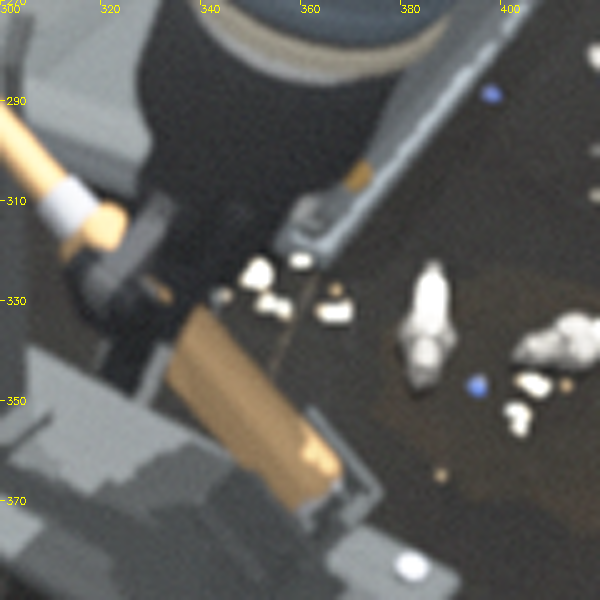

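apply_moves:
  linear:
    - [-0.0005,0.0015,0]
    - [-0.001,0.003,0]
    - [-0.001,0.003,0]
  dr:
    - [0,0,0]
    - [0,0,0]
    - [0,0,0]
  claw: [0.005,0.005,0.005]

```text
time_s: 21.7
tool_pos: [0.4929, 0.2531, 0.0917]
tool_rot: [-0.119, -0.697, 0.701, -0.091]
contact_force: [-0.2, -0.3, -1.9]
gripper_width: 0.198
```

```bash
python3 look.py 23 205 195 250 225
```

```text
[0.4929 0.2531 0.0918] [ 0.2748  0.1931 -1.3993] 0.20257950298309813 21.8 [-0.7734  0.5406  0.1349  2.168   0.5379  0.2409 -2.7879]
```

View pics/l23.png

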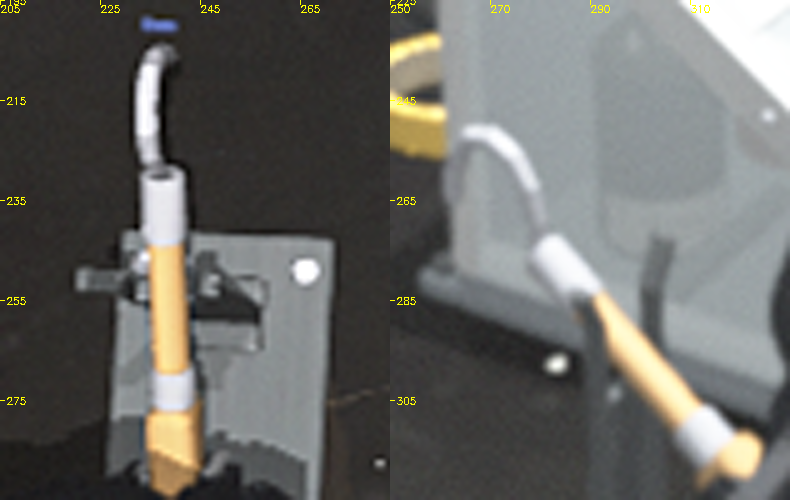

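apply_moves:
  linear:
    - [0.001,0.0005,0]
    - [0.002,0.001,0]
    - [0.003,0.001,0]
    - [0.004,0.0013,0]
    - [0.005,0.0016,0]
    - [0.005,0.0016,0]
  dr:
    - [0,0,0]
    - [0,0,0]
    - [0,0,0]
    - [0,0,0]
    - [0,0,0]
    - [0,0,0]
  claw: [0.005,0.005,0.005,0.005,0.005,0.005]

```text
time_s: 22.4
tool_pos: [0.4883, 0.2534, 0.0887]
tool_rot: [-0.119, -0.697, 0.701, -0.091]
contact_force: [-0.2, -0.5, -1.7]
gripper_width: 0.201
```

```bash
python3 look.py 24 205 195 250 225; python3 - <<'E'
from h import *
b=cv2.imread('pics/s24.png');grid(b,300,270,120,120,5,'pics/s24c.png')
s=arm.state();print("F rod axes",rodR(-.044).inv().apply(s['contact_force']))
E
```

```text
[0.4885 0.2534 0.0889] [-0.8799 -0.6772 -0.5806] 0.2049383847696955 22.5 [-0.7926  0.5447  0.1539  2.1795  0.5323  0.2247 -2.7893]
F rod axes [-1.0287 -0.7152  0.0115]
```

View pics/l24.png

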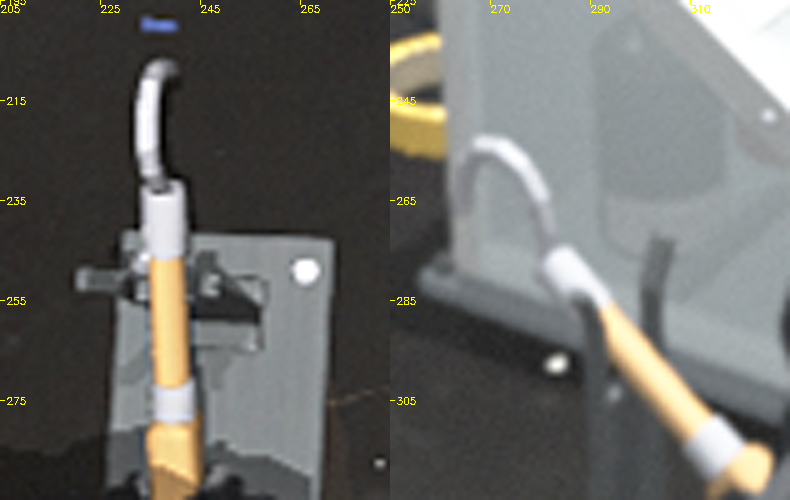

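View pics/s24c.png

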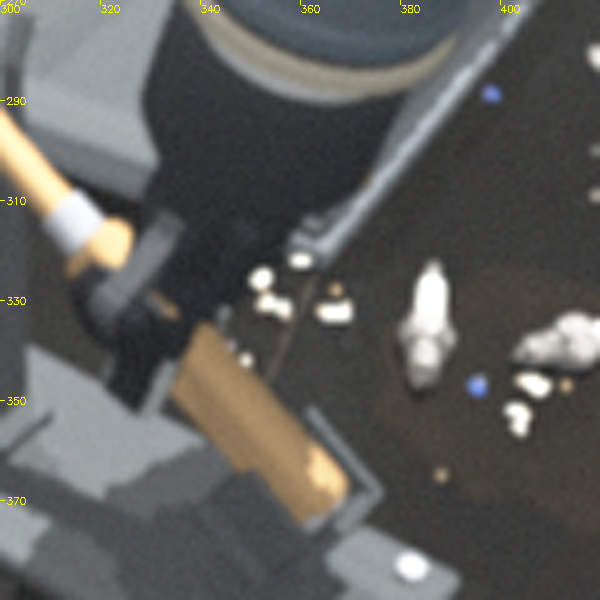

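apply_moves:
  linear:
    - [-0.0005,0.001,0]
    - [-0.0006,0.002,0]
    - [-0.0009,0.0029,0]
    - [-0.0009,0.0029,0]
  dr:
    - [0,0,0]
    - [0,0,0]
    - [0,0,0]
    - [0,0,0]
  claw: [0.005,0.005,0.005,0.005]

```text
time_s: 22.9
tool_pos: [0.4904, 0.2534, 0.0864]
tool_rot: [-0.119, -0.697, 0.701, -0.091]
contact_force: [-2.7, 0.3, 2.8]
gripper_width: 0.201
```

```bash
python3 look.py 25 205 195 250 225; python3 - <<'E'
from h import *
b=cv2.imread('pics/s25.png');grid(b,300,270,120,120,5,'pics/s25c.png')
s=arm.state();print("F rod axes",rodR(-.044).inv().apply(s['contact_force']),s['moment'])
E
```

```text
[0.4903 0.2534 0.0865] [-2.2339  0.6808  3.5706] 0.19961489025905274 23.0 [-0.7913  0.5506  0.1559  2.178   0.5341  0.2191 -2.7895]
F rod axes [0.1953 0.5819 4.2221] [ 0.0209  0.1224 -0.0458]
```

View pics/l25.png

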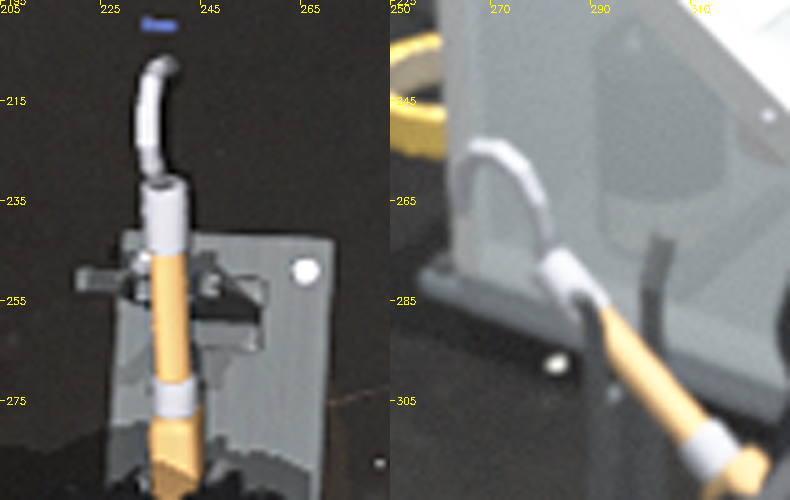

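View pics/s25c.png

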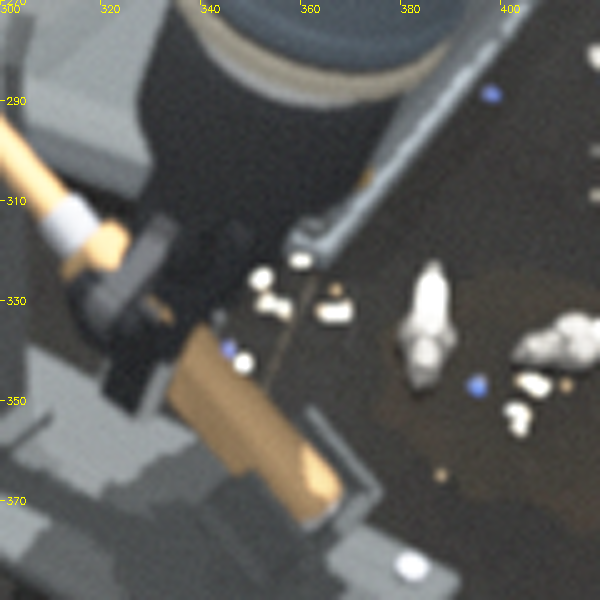

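apply_moves:
  linear:
    - [0.001,0.0002,0]
    - [0.002,0.0005,0]
    - [0.003,0.0009,0]
    - [0.003,0.0009,0]
  dr:
    - [0,0,0]
    - [0,0,0]
    - [0,0,0]
    - [0,0,0]
  claw: [0.005,0.005,0.005,0.005]

```text
time_s: 23.4
tool_pos: [0.4883, 0.2536, 0.085]
tool_rot: [-0.12, -0.697, 0.701, -0.091]
contact_force: [0.3, 0.3, 6.7]
gripper_width: 0.204
```

```bash
python3 - <<'E'
from h import *
s=arm.state();print(s['tool_pos'],"F rod axes",rodR(-.044).inv().apply(s['contact_force']),s['moment'],s['joints'])
w=optics.grab_frame("wrist");cv2.imwrite('pics/w26.png',w)
E
```

```text
[0.4883 0.2536 0.085 ] F rod axes [4.036 0.34  5.325] [-0.1318 -0.6101 -0.0119] [-0.8028  0.553   0.1677  2.1843  0.5308  0.2091 -2.7906]
```

View pics/w26.png

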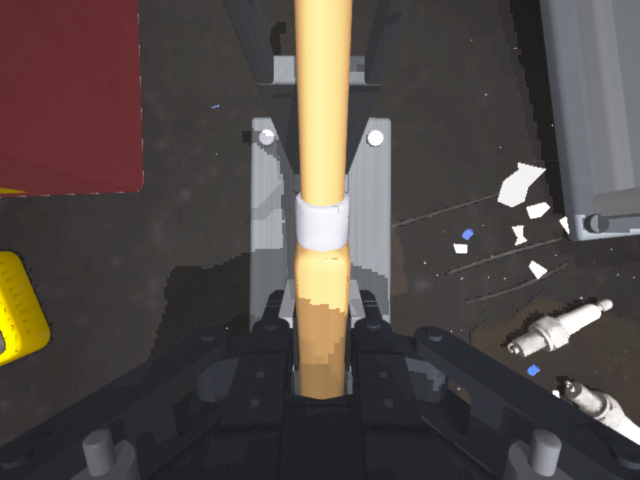

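apply_moves:
  linear:
    - [0,0,0]
    - [0,0,0]
    - [0,0,0]
    - [0,0,0]
    - [0,0,0]
    - [0,0,0]
  dr:
    - [0,0,0]
    - [0,0,0]
    - [0,0,0]
    - [0,0,0]
    - [0,0,0]
    - [0,0,0]
  claw: [0.022,0.03,0.045,0.06,0.06,0.06]

```text
time_s: 24.05
tool_pos: [0.4876, 0.2533, 0.0845]
tool_rot: [-0.119, -0.697, 0.701, -0.091]
contact_force: [-0.2, 0.8, 0.8]
gripper_width: 0.706
```

```bash
python3 look.py 27 205 195 250 225;python3 - <<'E'
from h import *
w=optics.grab_frame("wrist");cv2.imwrite('pics/w27.png',w)
E
```

```text
[0.4877 0.2534 0.0846] [0.6242 0.6047 0.0508] 0.7049002784487687 24.15 [-0.8024  0.5534  0.1668  2.1849  0.5307  0.2096 -2.7905]
```

View pics/l27.png

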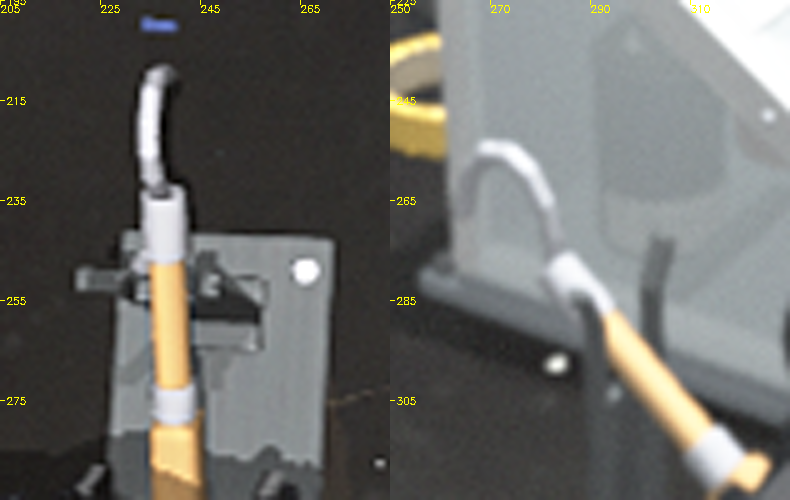

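View pics/w27.png

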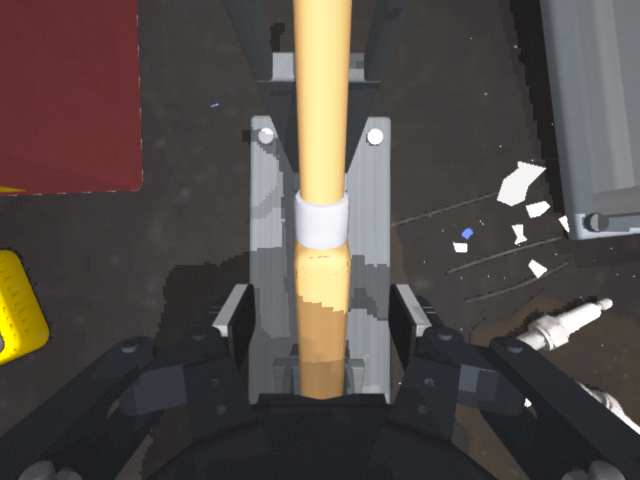

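apply_moves:
  linear:
    - [0,-0.015,0]
    - [0,-0.035,0]
    - [0,-0.06,0]
    - [0,-0.09,0]
    - [0,-0.12,0]
    - [-0.01,-0.15,0.02]
    - [-0.02,-0.2,0.06]
    - [-0.03,-0.25,0.1]
    - [-0.03,-0.27,0.14]
    - [-0.03,-0.27,0.18]
    - [-0.03,-0.27,0.22]
    - [-0.03,-0.27,0.22]
  dr:
    - [0,0,0]
    - [0,0,0]
    - [0,0,0]
    - [0,0,0]
    - [0,0,-3]
    - [0,0,-6]
    - [0,0,-6]
    - [0,0,-6]
    - [0,0,-6]
    - [0,0,-6]
    - [0,0,-6]
    - [0,0,-6]
  claw: [0.06,0.06,0.06,0.06,0.06,0.06,0.06,0.06,0.06,0.06,0.06,0.06]

```text
time_s: 25.4
tool_pos: [0.4272, 0.0292, 0.3523]
tool_rot: [-0.086, -0.702, 0.705, -0.052]
contact_force: [0.8, 0.4, -0.7]
gripper_width: 0.7
```

```bash
python3 look.py 28 205 195 250 230; python3 tm.py 13 28; python3 - <<'E'
from h import *
b=cv2.imread('pics/s28.png');grid(b,250,240,150,120,5,'pics/s28c.png')
a=cv2.imread('pics/t28.png');grid(a,210,200,100,150,4,'pics/t28c.png')
E
```

```text
[0.4278 0.0345 0.3517] [0.5036 1.2995 0.2778] 0.7004517873073377 25.5 [-0.2577  0.0105  0.0266  1.9999  0.0636  0.9446 -1.8781]
13 (array([390.  , 194.75]), 0.9645727872848511) (array([353.625, 183.625]), 0.990232527256012)
28 (array([390.  , 194.75]), 0.9644359350204468) (array([353.625, 183.625]), 0.9899397492408752)
```

View pics/s28.png

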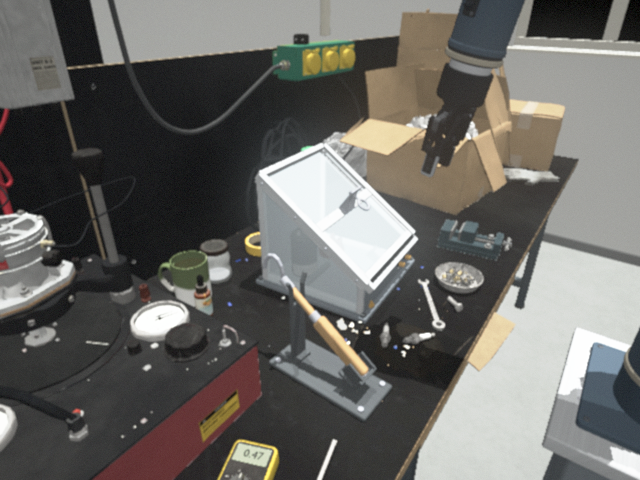

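View pics/s28c.png

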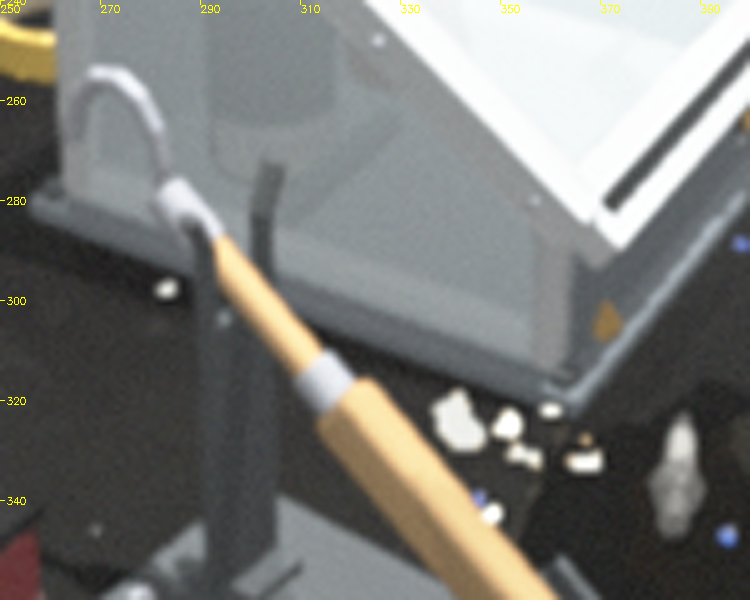

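View pics/t28c.png

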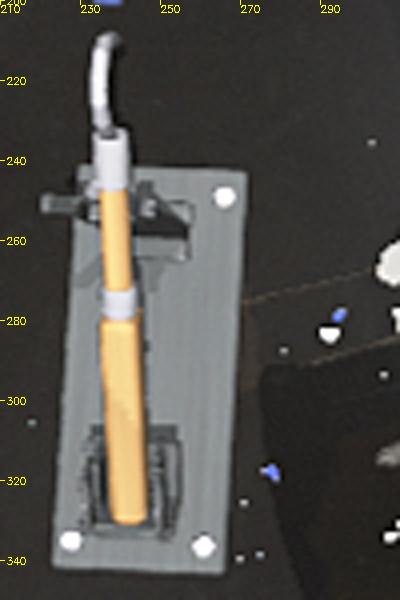

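```bash
python3 - <<'E'
from h import *
w=optics.grab_frame("wrist");cv2.imwrite('pics/w29.png',w);s=arm.state();print(s['tool_pos'],s['dq'].round(3),s['time_s'],proj("wrist",[.52,-.055,.08],s))
E
```

```text
[0.428  0.0357 0.3515] [-0.023  0.012 -0.02  -0.004 -0.    -0.001 -0.   ] 25.55 [[394.9827 163.5035]]
```

View pics/w29.png

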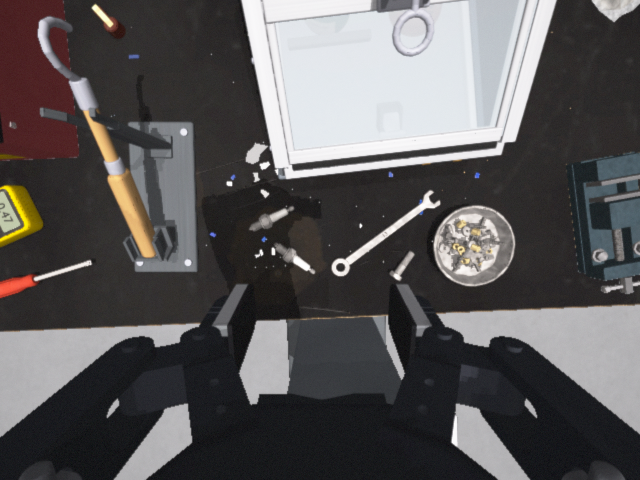

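```bash
python3 - <<'E'
from h import *
s=arm.state()
a=cv2.imread('pics/t28.png');b=cv2.imread('pics/s28.png');w=cv2.imread('pics/w29.png')
f=lambda i:cv2.resize(i,None,fx=8,fy=8,interpolation=cv2.INTER_CUBIC)
cv2.imwrite('pics/r.png',np.hstack([f(a[205:240,390:425]),f(b[182:217,345:380]),f(w[5:40,395:430])[:, :]])[:, :800])
grid(w,380,0,60,60,8,'pics/r2.png')
g=cv2.imread('pics/top0.png')
cv2.imwrite('pics/r3.png',np.hstack([f(g[220:290,325:375]),f(a[220:290,325:375])]))
E
```

```text
(no output)
```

View pics/r.png

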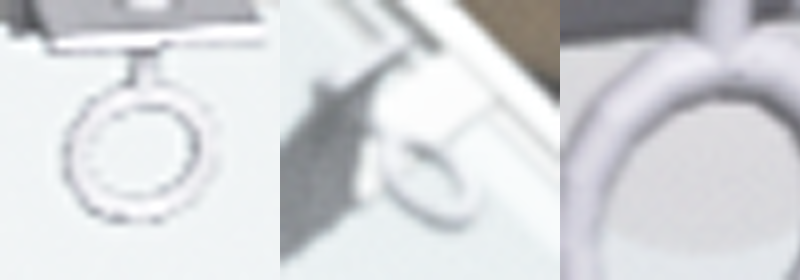

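View pics/r3.png

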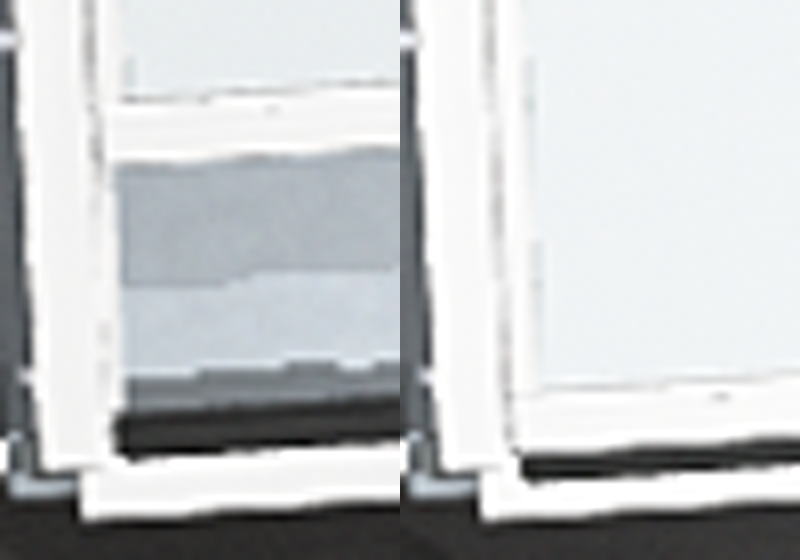

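```bash
python3 - <<'E'
from h import *
s=arm.state();print(s['tool_pos'],s['contact_force'],s['time_s']);print(arm.sign_off())
E
```

```text
[0.428  0.0357 0.3515] [-0.1009 -0.4452  0.0582] 25.55
the job is handed in; nothing more can be done
None
```

I closed the guard screen and it appears latched. The rod is back in its rest with the hook end up, and I handed in at about 25.6 s of the 64 s. I judged the latch from pictures and forces, since there was no direct reading of it.

- **Pull:** I hooked the ring from above and pulled down the slope. The largest steady pull I read was about 20.6 N at the wrist. That is roughly 21.4 N at the ring once the rod's weight is allowed for, so it stayed under 30 N at every reading.
- **Latch:** When I eased off, the screen moved back about 1.5 mm and stopped. That matches settling from the hard stop (0.0995) to the latch (0.098). With the hook free and later removed, it did not move in any later picture, at a position that had earlier taken 10–16 N to hold.
- **Screen travel doesn't match:** I measured only about 80–85 mm of screen movement, not 98 mm. The screen probably started partly down, but I could not confirm that.
- **First try at laying the rod back:** Its butt caught, apparently on the rest's end stop. The wrist force reached about 80 N, pressed through the rod rather than the gripper, and the rod tilted about 7° in the jaws. I backed off, corrected the tilt and moved it slightly forward. It then seated with about 4–5 N of contact.
- **Last check:** After release, the rod looks the same as in the first pictures in the top and scene views. The gripper was clear of everything, with about 0 N on the wrist.

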